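# Load the vial changer, run its tray round past the reader and lock it

## Task

The sample changer's tray is held by the lock screw on the changer's right-hand side, whose thread may be left- or right-handed: find out which way it gives and unscrew it to its stop. Then load every vial standing on the paper sheet upright into the tray through the loading opening, one to a pocket and leaving no gap, beginning with the home pocket that stands at the opening and turning the tray one click anticlockwise to the next, and once all are in turn it on anticlockwise until it has made one full turn in all, so that every vial passes the reader and the home pocket is back at the opening. Finally screw the lock fully home again; leave the cover screw on the left and the other things on the table alone.

Things in the scene. Friction and masses are not known exactly. Their poses are not given: they have to be found in the camera images.
- changer: the fixed sample changer: dark grey base disc 252 mm across, 5 mm thick, with a grey reader head at its rear (56x130 mm, centre 127 mm behind the axis, top at z = 109 mm). Origin on the table under the tray's axis; x axis to the rear (to the reader head), z up: the loading opening is on the -x side.
- opening (a point): place of the centre of a vial seated in the pocket that stands at the loading opening: 70 mm before the tray's axis, z = 41 mm. A fixed clear cover (178 mm across, z = 70 to 74 mm) lies over the rest of the tray; its U-shaped opening, 94 mm wide, begins 22 mm before the axis and is open outwards; only one pocket can be reached through it.
- tray (a joint): angle of the tray in rad, counted on over full turns, 0 at the start, positive anticlockwise seen from above. A sprung roller in the scalloped rim clicks it into place every 1.047 rad (60 deg) and pulls it back to the nearest click (at most about 0.2 N m to get over). While the lock screw is tight it cannot turn.
- tray_knob (a point): grip point of the tray's round black knurled knob, on the tray's axis: 38 mm across, z = 79 to 104 mm, this point at 92 mm; turning it turns the tray directly. It stands on a shaft through the cover.
- pocket0 (a point): pocket 0 of the tray: the home pocket, with a small dark upright tab outside it, at the opening at the start; a white cup with a bore of 29 mm flared to about 35 mm at its rim at z = 39 mm, outside 39 mm, floor at z = 15 mm. The point is where the centre of a seated vial lies (z = 41 mm).
- pocket1 (a point): pocket 1 of the tray: comes to the opening after 1 click anticlockwise; a white cup with a bore of 29 mm flared to about 35 mm at its rim at z = 39 mm, outside 39 mm, floor at z = 15 mm. The point is where the centre of a seated vial lies (z = 41 mm).
- pocket2 (a point): pocket 2 of the tray: comes to the opening after 2 clicks anticlockwise; a white cup with a bore of 29 mm flared to about 35 mm at its rim at z = 39 mm, outside 39 mm, floor at z = 15 mm. The point is where the centre of a seated vial lies (z = 41 mm).
- pocket3 (a point): pocket 3 of the tray: comes to the opening after 3 clicks anticlockwise; a white cup with a bore of 29 mm flared to about 35 mm at its rim at z = 39 mm, outside 39 mm, floor at z = 15 mm. The point is where the centre of a seated vial lies (z = 41 mm).
- pocket4 (a point): pocket 4 of the tray: comes to the opening after 4 clicks anticlockwise; a white cup with a bore of 29 mm flared to about 35 mm at its rim at z = 39 mm, outside 39 mm, floor at z = 15 mm. The point is where the centre of a seated vial lies (z = 41 mm).
- pocket5 (a point): pocket 5 of the tray: comes to the opening after 5 clicks anticlockwise; a white cup with a bore of 29 mm flared to about 35 mm at its rim at z = 39 mm, outside 39 mm, floor at z = 15 mm. The point is where the centre of a seated vial lies (z = 41 mm).
- screw_p_grip (a point): round knurled steel knob, 30 mm across, upright axis, z = 80 to 102 mm; this point on its axis at z = 91 mm. screw_p and screw_q look alike but have opposite threads; either may be the lock screw, on the changer's right (-y) side 94 mm from the tray's axis; the other is then the cover screw on the left (+y) side, 109 mm from it, to be left alone.
- screw_p_knob (a joint): angle of that knob (rad), 0 screwed fully home (as at the start), positive anticlockwise from above. It turns one way only from home, 3.3 rad to its other stop; the wrong way it is stuck fast. The lock screw's pin leaves the tray at about 2.6 rad and goes in again only with the tray on a click. Friction 0.06 N m; the knob does not rise.
- screw_q_grip (a point): round knurled steel knob, 30 mm across, upright axis, z = 80 to 102 mm; this point on its axis at z = 91 mm. screw_p and screw_q look alike but have opposite threads; either may be the lock screw, on the changer's right (-y) side 94 mm from the tray's axis; the other is then the cover screw on the left (+y) side, 109 mm from it, to be left alone.
- screw_q_knob (a joint): angle of that knob (rad), 0 screwed fully home (as at the start), positive anticlockwise from above. It turns one way only from home, 3.3 rad to its other stop; the wrong way it is stuck fast. The lock screw's pin leaves the tray at about 2.6 rad and goes in again only with the tray on a click. Friction 0.06 N m; the knob does not rise.
- vial_a_mid (a point): centre (half-way up, 26 mm above its foot) of a capped sample vial, 26 mm across, 52 mm tall, about 0.12 kg with the weight at its foot, z axis along it towards the cap; it stands free on a 1.5 mm paper sheet on the table at the start. May be absent (None).
- vial_b_mid (a point): centre (half-way up, 26 mm above its foot) of a capped sample vial, 26 mm across, 52 mm tall, about 0.12 kg with the weight at its foot, z axis along it towards the cap; it stands free on a 1.5 mm paper sheet on the table at the start. May be absent (None).
- vial_c_mid (a point): centre (half-way up, 26 mm above its foot) of a capped sample vial, 26 mm across, 52 mm tall, about 0.12 kg with the weight at its foot, z axis along it towards the cap; it stands free on a 1.5 mm paper sheet on the table at the start. May be absent (None).
- vial_d_mid (a point): centre (half-way up, 26 mm above its foot) of a capped sample vial, 26 mm across, 52 mm tall, about 0.12 kg with the weight at its foot, z axis along it towards the cap; it stands free on a 1.5 mm paper sheet on the table at the start. May be absent (None).
- loupe: bystander: black watchmaker's loupe, 38 mm across, 30 mm tall, loose on the table; origin under its centre. Leave alone.
- check_weight: bystander: brass check weight, 29 mm across, 30 mm tall, loose on the table; origin under its centre. Leave alone.
- tin: bystander: small tin, 62 mm across, 20 mm tall, loose on the table; origin under its centre. Leave alone.
There are look-alikes about, which are no part of the job. Leave any orange look-alike of the part that bears vial_b_mid alone.

How it is judged (in metres and radians):
On the way, in this order (a step that is already met when the one before it is completed fails the run):
1. the lock screw is unscrewed (((y of screw_p_grip in the frame of changer below 0 m and value of joint screw_p_knob above 2.7 rad) or (y of screw_q_grip in the frame of changer below 0 m and value of joint screw_q_knob below -2.7 rad))), for 0.2 s.
2. every vial is seated in the tray ((distance between vial_a_mid and pocket0 below 0.006 m or distance between vial_a_mid and pocket1 below 0.006 m or distance between vial_a_mid and pocket2 below 0.006 m or distance between vial_a_mid and pocket3 below 0.006 m or distance between vial_a_mid and pocket4 below 0.006 m or distance between vial_a_mid and pocket5 below 0.006 m) and angle between each of vial_a_mid, vial_b_mid, vial_c_mid, vial_d_mid's own z axis and vertical below 0.12 rad and (distance between vial_b_mid and pocket0 below 0.006 m or distance between vial_b_mid and pocket1 below 0.006 m or distance between vial_b_mid and pocket2 below 0.006 m or distance between vial_b_mid and pocket3 below 0.006 m or distance between vial_b_mid and pocket4 below 0.006 m or distance between vial_b_mid and pocket5 below 0.006 m) and (distance between vial_c_mid and pocket0 below 0.006 m or distance between vial_c_mid and pocket1 below 0.006 m or distance between vial_c_mid and pocket2 below 0.006 m or distance between vial_c_mid and pocket3 below 0.006 m or distance between vial_c_mid and pocket4 below 0.006 m or distance between vial_c_mid and pocket5 below 0.006 m) and (distance between vial_d_mid and pocket0 below 0.006 m or distance between vial_d_mid and pocket1 below 0.006 m or distance between vial_d_mid and pocket2 below 0.006 m or distance between vial_d_mid and pocket3 below 0.006 m or distance between vial_d_mid and pocket4 below 0.006 m or distance between vial_d_mid and pocket5 below 0.006 m)), for 0.2 s.
3. the tray has made one full turn anticlockwise and stands on its click (value of joint tray between 6.133 and 6.433 rad), for 0.3 s.
4. the lock screw is home again (value of joint screw_p_knob below 0.25 rad and value of joint screw_q_knob above -0.25 rad), for 0.2 s.
At the end, for the whole second after the job is handed in: Every vial stands in a pocket of its own (centre within 6 mm of its seat, tilt under 0.12 rad, at rest), the pockets filled without a gap from the home pocket on; the tray stands one full turn anticlockwise from its start (within 0.15 rad), and both screws are within 0.25 rad of fully home (all of step 3 and all of step 4 and angle between each of vial_a_mid, vial_b_mid, vial_c_mid, vial_d_mid's own z axis and vertical below 0.12 rad and (distance between vial_a_mid and pocket0 below 0.006 m or (distance between vial_a_mid and pocket1 below 0.006 m and distance between any of vial_b_mid, vial_c_mid, vial_d_mid and pocket0 below 0.006 m) or (distance between vial_a_mid and pocket2 below 0.006 m and distance between any of vial_b_mid, vial_c_mid, vial_d_mid and pocket1 below 0.006 m) or (distance between vial_a_mid and pocket3 below 0.006 m and distance between any of vial_b_mid, vial_c_mid, vial_d_mid and pocket2 below 0.006 m)) and linear speed of each of vial_a, vial_b, vial_c, vial_d below 0.03 m/s and (distance between vial_b_mid and pocket0 below 0.006 m or (distance between vial_b_mid and pocket1 below 0.006 m and distance between any of vial_a_mid, vial_c_mid, vial_d_mid and pocket0 below 0.006 m) or (distance between vial_b_mid and pocket2 below 0.006 m and distance between any of vial_a_mid, vial_c_mid, vial_d_mid and pocket1 below 0.006 m) or (distance between vial_b_mid and pocket3 below 0.006 m and distance between any of vial_a_mid, vial_c_mid, vial_d_mid and pocket2 below 0.006 m)) and (distance between vial_c_mid and pocket0 below 0.006 m or (distance between vial_c_mid and pocket1 below 0.006 m and distance between any of vial_a_mid, vial_b_mid, vial_d_mid and pocket0 below 0.006 m) or (distance between vial_c_mid and pocket2 below 0.006 m and distance between any of vial_a_mid, vial_b_mid, vial_d_mid and pocket1 below 0.006 m) or (distance between vial_c_mid and pocket3 below 0.006 m and distance between any of vial_a_mid, vial_b_mid, vial_d_mid and pocket2 below 0.006 m)) and (distance between vial_d_mid and pocket0 below 0.006 m or (distance between vial_d_mid and pocket1 below 0.006 m and distance between any of vial_a_mid, vial_b_mid, vial_c_mid and pocket0 below 0.006 m) or (distance between vial_d_mid and pocket2 below 0.006 m and distance between any of vial_a_mid, vial_b_mid, vial_c_mid and pocket1 below 0.006 m) or (distance between vial_d_mid and pocket3 below 0.006 m and distance between any of vial_a_mid, vial_b_mid, vial_c_mid and pocket2 below 0.006 m))); the robot touches nothing.
It fails at once if the loupe is pushed away (more than 40 mm) (distance of loupe from where it was at the start of the episode above 0.04 m).
It fails at once if the check weight is pushed away (more than 40 mm) (distance of check_weight from where it was at the start of the episode above 0.04 m).
It fails at once if the tin is pushed away (more than 40 mm) (distance of tin from where it was at the start of the episode above 0.04 m).
It fails at once if the cover screw is slackened (more than 0.5 rad) ((not (y of screw_p_grip in the frame of changer below 0 m) and value of joint screw_p_knob above 0.5 rad) or (not (y of screw_q_grip in the frame of changer below 0 m) and value of joint screw_q_knob below -0.5 rad)).
Of vial_a, vial_b, vial_c, vial_d only 2 to 4 are there at a start; the rules pass over those that are not, and their reading is None.
At some moment in a run one of vial_a, vial_b, vial_c, vial_d may be knocked a few centimetres aside while the robot is not near it.
It also fails if it takes over 210 s, if anything falls off the work surface, if the arm or the gripper's body presses on something with over 40 N, if the wrist force passes 120 N, or if a joint passes its speed limit or range.

## Robot

A 6-joint arm with a two-finger parallel gripper is mounted at the origin on a cart in front of the work surface, level with it; the furniture and walls round the work are solid. World frame = base frame: x ahead of the robot, y to its left, z up, the work surface at z = 0. Lengths are in mm, angles in rad, forces in N, time in s.
With the tool pointing down it reaches from about 250 to 775 mm from the base axis. Payload 4 kg.
Tool frame: the origin (TCP) lies on the front face of the gripper's body, between the roots of the fingers; the fingertips stand 97 mm ahead of it and the grasp point (between the pads) lies 78 mm ahead of it; z points along the fingers, y is the line along which they close (so a half turn about z gives the same grasp; the last joint's range is limited). The gripper opens to 94 mm and grips with 3 to 60 N. Pads are 16 mm wide; open, the fingers measure 119 mm over their backs; the gripper's body (75 mm by 177 mm) begins 78 mm behind the grasp point.
Start: joints at [-1.389, 0.087, 1.371, -0, 1.684, -0.103], TCP at [154.526, -527.856, 302.706] pointing down, gripper open.
Joint ranges: [-3.1, 3.1], [-0.76, 2.03], [0.27, 2.55], [-1.08, 4.22], [0.17, 2.65], [-2.57, 2.57]. Speed limits (rad/s): [2.79, 2.79, 3.14, 3.14, 3.14, 3.14].

## Interface

Orientations are given as a unit quaternion [w, x, y, z].
In Python, from plant import ctrl, capture, workorder gives the robot as it stands. The module is installed in compiled form; this text tells all that it offers.
- The arm moves only by the tool arm_command, never from a script. Its argument "rows" is a list of rows, each an object of numbers: "fingers": the opening, from 0 (shut) to 1 (fully open); "dx", "dy", "dz": the shift along the tool's x, y, z as a fraction of full scale; "wx", "wy", "wz": the turn, a rotation vector about the tool's x, y, z as a fraction of full scale. A call has 1 to 20 rows; each row shifts and turns the commanded pose from where the row before left it, along the tool's axes as they then stand; what a row does not reach is not made up. Full scale, the value 1, is 120 mm for a shift and 2 pi rad for a turn. A row lasts 1/8 s, in which the tool goes at most 62.5 mm and 10.7 degrees, less where a joint would pass 70% of its speed; a pose out of reach is approached as far as the arm can. A call with a number of a shift or a turn outside -1 to 1 is refused whole. A call with a gripper value outside its range is refused whole. The fingers move at their own pace and stop on an object; "newtons" is the grip in N (left out, the last holds). Time passes only in rows, so rows that do not move let the fingers close. It gives the time, the measured TCP pose, the force, the opening and the grip force at its end, in the units of the state.
- ctrl.get_obs(): the state, without advancing time (a new reading comes with each control period).
- capture(name): name is "side" or "top" or "wrist"; returns a dict with "image" (480x640x3 uint8, red, green, blue), "intrinsics" (3x3 intrinsics, pixels), "extrinsics" (4x4, takes a point from world to camera coordinates); the wrist camera has in their place "hand_eye" (4x4, takes a point from camera to tool coordinates, whose origin is the TCP and whose axes are the flange's). Camera axes: x right, y down, z forward; pixel columns grow to the right and rows downward; lengths in mm; the calibration is good to about 2 mm. The wrist camera is an equidistant fisheye: a pixel r from the principal point sees the ray r / f radians off the axis. A picture is of the moment at which its call begins: read the wrist's pose just before it. There is no depth.
- workorder.hand_in(): hands the job in; it is judged then, once.
The state is a dict: "clock": time; "joints": joint angles; "joint_vel": joint speeds; "effort": joint torques, N m; "ee_pos": TCP position; "eef_rot": TCP orientation; "wrist_force": force on the tool from outside, world axes, zero at the start; "ft_torque": the same for the moment, N m; "finger_gap": finger opening in mm; "gripper_force": force on a finger pad.
Only numpy, scipy, OpenCV 4.12 (cv2) and the standard library are available. Lean on these libraries where they do the work, as an engineer would, in place of code of your own. Each camera call takes 0.05 s, during which the arm holds its last target. There are 200 camera calls.

## Working session

There is one attempt and no reset: what is moved stays moved. The work goes in short steps, Python scripts to look and compute and a tool call to move; the robot and the scene stay as the last step left them, time stands still between calls to the robot, and variables do not carry over. Pictures are saved under pics/ and viewed, at most 14 in all, crops included, and the job is handed in when it is done.

Besides the shell and the picture viewer there is one more tool, called after ">>>" as name(argument=value, ...), one argument or row to a line, values as JSON. arm_command: Moves the arm, as the interface text tells. Shift numbers are shares of 120 mm and turn numbers shares of 2 pi rad, none past 1 either way. Its arguments: {"type":"object","properties":{"rows":{"type":"array","items":{"type":"object","properties":{"fingers":{"type":"number"},"dx":{"type":"number"},"dy":{"type":"number"},"dz":{"type":"number"},"wx":{"type":"number"},"wy":{"type":"number"},"wz":{"type":"number"}}}},"newtons":{"type":"number"}},"required":["rows"]}

```bash
mkdir -p pics
python3 - <<'E'
from plant import ctrl,capture
import cv2,numpy as np
o=ctrl.get_obs();print(o)
for n in("top","side"):
    c=capture(n);cv2.imwrite(f"pics/{n}0.png",c["image"][:,:,::-1]);print(n,c["intrinsics"],c["extrinsics"])
c=capture("wrist");print(c["intrinsics"],c["hand_eye"]);cv2.imwrite("pics/wrist0.png",c["image"][:,:,::-1])
E
```

```text
{'clock': 0.0, 'joints': array([-1.38909263e+00,  8.79374317e-02,  1.37221662e+00, -9.08062189e-06,
        1.68358518e+00, -1.03086458e-01]), 'joint_vel': array([ 1.80878821e-04, -5.09080682e-05, -2.71645040e-04,  7.47274219e-04,
        4.19486700e-05,  3.77362628e-04]), 'effort': array([-1.60720036e-03, -3.40184605e+01, -3.02429509e+01,  7.16726203e-02,
        3.30432958e-02, -1.51693430e-04]), 'ee_pos': array([ 154.46702634, -527.52334012,  301.53264145]), 'eef_rot': array([-1.07228147e-03,  9.89878441e-01,  1.41913774e-01, -4.66871243e-05]), 'wrist_force': array([-0.35401946, -0.10284198, -0.35796646]), 'ft_torque': array([0.02780228, 0.01050079, 0.00848784]), 'gripper_force': 0.0, 'finger_gap': 93.9952732425586}
top [[443.97323023   0.         311.29784031]
 [  0.         443.97323023 237.18979295]
 [  0.           0.           1.        ]] [[-4.82691913e-02 -9.98826386e-01  3.99201775e-03 -7.89803638e+01]
 [-9.73748233e-01  4.61664128e-02 -2.22896930e-01  4.65770549e+02]
 [ 2.22451038e-01 -1.46462748e-02 -9.74833843e-01  8.49022267e+02]
 [ 0.00000000e+00  0.00000000e+00  0.00000000e+00  1.00000000e+00]]
side [[541.91542909   0.         319.85137753]
 [  0.         541.91542909 230.45387137]
 [  0.           0.           1.        ]] [[ 9.99576260e-01  1.98425482e-02 -2.12972604e-02 -4.67197423e+02]
 [-1.15871479e-02 -3.99946607e-01 -9.16465193e-01  5.67635285e+01]
 [-2.67027718e-02  9.16323624e-01 -3.99547215e-01  1.11651145e+03]
 [ 0.00000000e+00  0.00000000e+00  0.00000000e+00  1.00000000e+00]]
[[371.64829954   0.         323.03920229]
 [  0.         371.64829954 238.94330251]
 [  0.           0.           1.        ]] [[-2.08792537e-05 -9.63511827e-01 -2.67665758e-01  7.72658217e+01]
 [ 9.99999977e-01 -7.73515507e-05  2.00436101e-04 -3.12006574e-01]
 [-2.13826915e-04 -2.67665747e-01  9.63511807e-01 -8.15954135e+01]
 [ 0.00000000e+00  0.00000000e+00  0.00000000e+00  1.00000000e+00]]
```

View pics/top0.png

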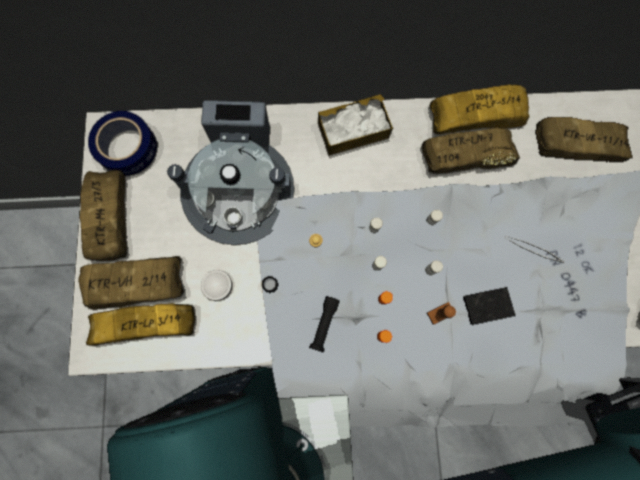

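View pics/side0.png

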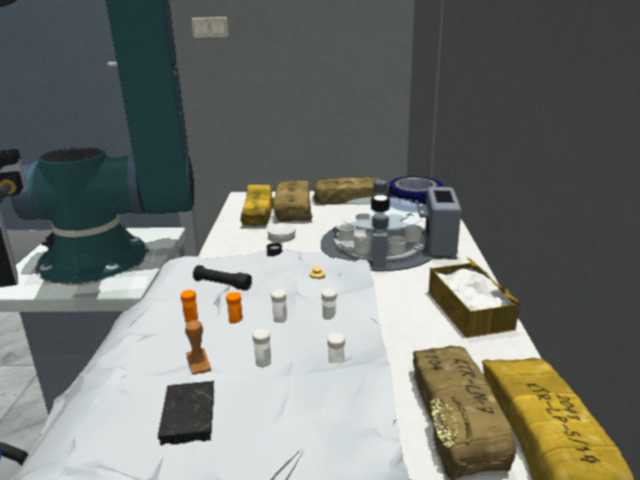

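The top view shows four white vials at (376,225), (436,217), (380,263) and (436,267), and orange look-alikes at (386,298) and (385,337). The changer knob is at (230,173), with screws at (176,173) and (277,175). I'll measure and zoom in.

```bash
cat > h.py <<'E'
import numpy as np,cv2
from plant import ctrl,capture
from scipy.spatial.transform import Rotation as R
def ray(c,uv):
    K,E=c["intrinsics"],c["extrinsics"];d=np.array([(uv[0]-K[0,2])/K[0,0],(uv[1]-K[1,2])/K[1,1],1.])
    return -E[:3,:3].T@E[:3,3],E[:3,:3].T@d
def onz(c,uv,z):
    o,d=ray(c,uv);return o+d*(z-o[2])/d[2]
def proj(c,p):
    q=c["extrinsics"]@np.append(p,1);q=c["intrinsics"]@q[:3];return q[:2]/q[2]
def wpose():
    o=ctrl.get_obs();return o["ee_pos"],R.from_quat(np.roll(o["eef_rot"],-1)).as_matrix(),o
def wonz(c,p,Rm,uv,z):
    K=c["intrinsics"];v=np.array([uv[0]-K[0,2],uv[1]-K[1,2]]);r=np.linalg.norm(v);t=r/K[0,0]
    d=np.append(np.sin(t)*v/max(r,1e-9),np.cos(t));H=c["hand_eye"]
    o=Rm@H[:3,3]+p;d=Rm@H[:3,:3]@d;return o+d*(z-o[2])/d[2]
E
python3 - <<'E'
from h import *
t=capture("top");s=capture("side")
im=t["image"]
g=cv2.cvtColor(im,cv2.COLOR_RGB2GRAY)
for uv in[(376,225),(436,217),(380,263),(436,267)]:
    x,y=uv;w=g[y-12:y+12,x-12:x+12];_,th=cv2.threshold(w,205,255,0)
    n,l,st,ce=cv2.connectedComponentsWithStats(th);i=1+np.argmax(st[1:,4]);print(ce[i]+[x-12,y-12],st[i],onz(t,ce[i]+[x-12,y-12],53.5))
for n,uv,z in[("knob",(230,173),104),("L",(176,173),102),("R",(277,175),102),("pk0",(234,217),39)]:print(n,onz(t,uv,z))
a=cv2.resize(im[130:260,160:460],None,fx=2.6,fy=2.6,interpolation=2);b=cv2.resize(s["image"][240:380,160:460],None,fx=2.6,fy=2.2)
cv2.imwrite("pics/z.png",np.vstack([a,b])[:600,:,::-1][:, :800])
E
```

```text
[375. 224.] [11 11  1  1  1] [ 482.74669592 -232.57475434   53.5       ]Traceback (most recent call last):
  File "<stdin>", line 7, in <module>
    return _wrapfunc(a, 'argmax', axis=axis, out=out, **kwds)
    return bound(*args, **kwds)
ValueError: attempt to get argmax of an empty sequence
```

Run:
```python
from h import *
t=capture("top");s=capture("side")
im=t["image"]
m=((im[:,:,0].astype(int)-im[:,:,2]>-2)&(im[:,:,0]>120)).astype(np.uint8)
print(im[225,376],im[225,395])
for uv in[(376,225),(436,217),(380,263),(436,267)]:
    x,y=uv;w=m[y-14:y+14,x-14:x+14]
    n,l,st,ce=cv2.connectedComponentsWithStats(w);i=1+np.argmax(st[1:,4]);print(ce[i]+[x-14,y-14],st[i],onz(t,ce[i]+[x-14,y-14],53.5))
for n,uv,z in[("knob",(230,173),104),("L",(176,173),102),("R",(277,175),102),("pk0",(234,217),39)]:print(n,onz(t,uv,z))
a=cv2.resize(im[130:245,160:460],None,fx=2.6,fy=2.6,interpolation=2);b=cv2.resize(s["image"][240:380,160:460],None,fx=2.6,fy=2.1)
cv2.imwrite("pics/z.png",np.vstack([a,b])[:600,:,::-1][:, :800])
```

```text
[209 206 187] [166 171 175]
[376.50326797 221.65359477] [  7   0  15  19 153] [ 487.54856394 -236.04825976   53.5       ]
[439.26086957 212.21304348] [  5   0  23  19 230] [ 501.48526852 -366.78016754   53.5       ]
[380.37588652 261.19858156] [  8   6  13  14 141] [ 405.38156213 -237.16906343   53.5       ]
[436.63235294 265.67647059] [  7   7  15  14 136] [ 390.95914947 -348.9998416    53.5       ]
knob [587.36464299  53.83116476 104.        ]
L [593.14671512 160.90869035 102.        ]
R [579.60368022 -38.6841374  102.        ]
pk0 [515.3096553   57.38018701  39.        ]
```

View pics/z.png

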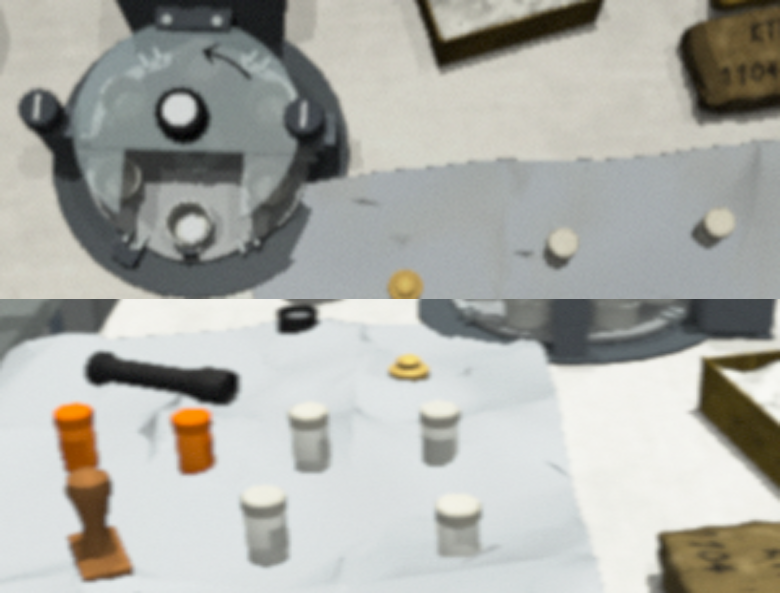

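The zoom shows three vials of alike height. The far-right one, at crop (458,525), looks shorter in the side view, so it may be a look-alike. I'll triangulate cap tops and feet.

Run:
```python
from h import *
t=capture("top");s=capture("side")
def tri(u,v):
    A=[];b=[]
    for c,uv in((t,u),(s,v)):
        o,d=ray(c,uv);d/=np.linalg.norm(d);P=np.eye(3)-np.outer(d,d);A.append(P);b.append(P@o)
    return np.linalg.lstsq(np.vstack(A),np.hstack(b),rcond=None)[0]
f=lambda x,y:(160+x/2.6,240+(y-299)/2.1)
g=lambda x,y:(160+x/2.6,130+y/2.6)
for n,u,v in[("n1",g(563,241),f(440,410)),("n2",g(720,221),f(458,503)),("n3",(380.4,261.2),f(308,411)),("n4",(436.6,265.7),f(264,494)),("o1",(386,297),f(193,416))]:
    p=tri(u,v);print(n,p,proj(t,p)-u,"foot on paper",onz(s,{"n1":f(440,457),"n2":f(458,550),"n3":f(310,464),"n4":f(268,557),"o1":f(195,466)}[n],1.5))
# top image cap size & wrist pic
```

```text
n1 [ 487.26209586 -236.47440419   49.76687868] [-0.08456888 -0.44663806] foot on paper [ 487.42499427 -226.04185229    1.5       ]
n2 [ 497.28401888 -361.73094055   51.86591468] [-0.09744991 -0.49461271] foot on paper [ 497.9493914  -344.54557392    1.5       ]
n3 [ 406.37998083 -237.63582868   50.52157014] [-0.06447352 -0.24945764] foot on paper [ 405.37027119 -234.99611761    1.5       ]
n4 [ 392.125401   -349.36806233   51.43945983] [-0.13629864 -0.44159781] foot on paper [ 392.2955726  -351.44702965    1.5       ]
o1 [ 335.18299245 -242.69357714   49.67556433] [-0.20365261 -0.63998952] foot on paper [ 332.7232707  -236.88649371    1.5       ]
```

View pics/wrist0.png

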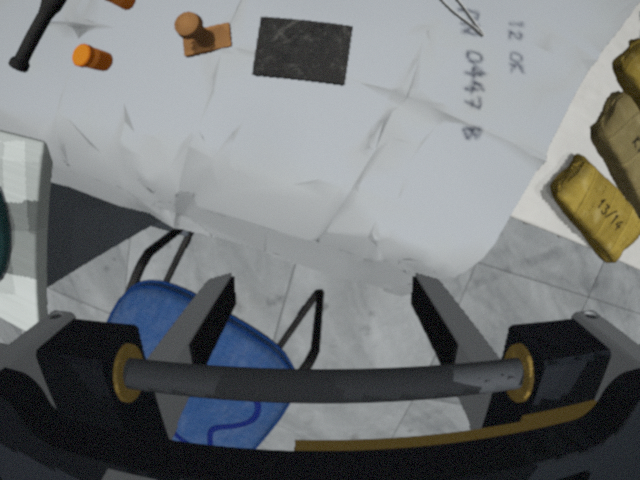

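The triangulated cap tops all lie at z ≈ 50–52 mm, so all four white vials are genuine. The wrist image shows only sheet clutter and chairs. Now I'll move above the lock screw.

>>> arm_command(
  rows=[
    {"wz":0.0257,"fingers":0.6},
    {"wz":0.0257},
    {"wz":0.0257},
    {"dx":0.242,"dy":-0.427},
    {"dx":0.242,"dy":-0.427},
    {"dx":0.242,"dy":-0.427},
    {"dx":0.242,"dy":-0.427},
    {"dx":0.242,"dy":-0.427},
    {"dx":0.242,"dy":-0.427},
    {"dx":0.242,"dy":-0.427},
    {"dx":0.242,"dy":-0.427},
    {"dx":0.242,"dy":-0.427},
    {"dx":0.242,"dy":-0.427},
    {"dx":0.242,"dy":-0.427},
    {},
    {},
    {},
  ],
  newtons=30,
)

```text
schema error: expected keys fingers, dx, dy, dz, wx, wy, wz
```

```bash
cat >> h.py <<'E'
def snap(name):
    p,Rm,o=wpose();c=capture("wrist");cv2.imwrite(f"pics/{name}.png",c["image"][:,:,::-1]);np.savez(f"{name}.npz",p=p,R=Rm,im=c["image"],K=c["intrinsics"],H=c["hand_eye"])
    print("tcp",p.round(1),"yaw",round(np.arctan2(Rm[1,0],Rm[0,0]),3),"j",o["joints"].round(2),"t",o["clock"],"gap",round(o["finger_gap"],1))
def load(name):
    d=np.load(name+".npz");return dict(intrinsics=d["K"],hand_eye=d["H"],image=d["im"]),d["p"],d["R"]
def go(x,y,z,yaw=None):
    "print turn and then shift (fractions) needed to reach TCP x,y,z and yaw"
    p,Rm,o=wpose();a=np.arctan2(Rm[1,0],Rm[0,0]);yaw=a if yaw is None else yaw
    d=np.array([x,y,z])-p;c,s=np.cos(yaw),np.sin(yaw)
    print("wz %.4f then dx %.3f dy %.3f dz %.3f"%((a-yaw)/2/np.pi,(c*d[0]+s*d[1])/120,(s*d[0]-c*d[1])/120,-d[2]/120))
E
python3 -c "
from h import *
snap('w1')"
```

```text
tcp [ 154.5 -527.8  302.6] yaw 0.285 j [-1.39  0.09  1.37  0.    1.68 -0.1 ] t 0.45 gap 93.8
```

View pics/w1.png

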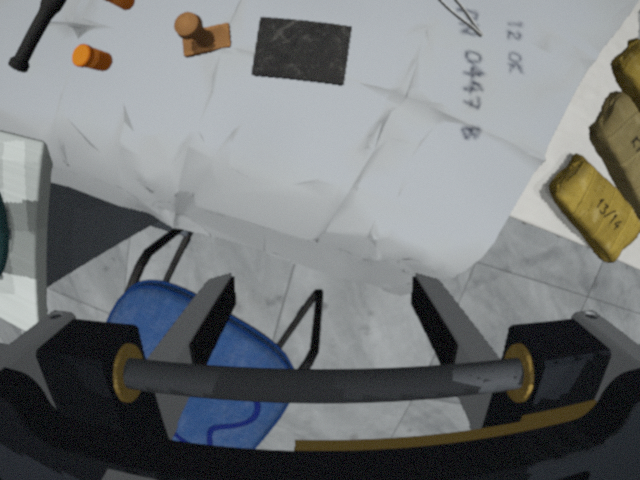

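The call was refused because every row needs all seven keys, so the view is unchanged. I'll resend it in full.

>>> arm_command(
  rows=[
    {"fingers":0.6,"dx":0,"dy":0,"dz":0,"wx":0,"wy":0,"wz":0.0257},
    {"fingers":0.6,"dx":0,"dy":0,"dz":0,"wx":0,"wy":0,"wz":0.0257},
    {"fingers":0.6,"dx":0,"dy":0,"dz":0,"wx":0,"wy":0,"wz":0.0257},
    {"fingers":0.6,"dx":0.242,"dy":-0.427,"dz":0,"wx":0,"wy":0,"wz":0},
    {"fingers":0.6,"dx":0.242,"dy":-0.427,"dz":0,"wx":0,"wy":0,"wz":0},
    {"fingers":0.6,"dx":0.242,"dy":-0.427,"dz":0,"wx":0,"wy":0,"wz":0},
    {"fingers":0.6,"dx":0.242,"dy":-0.427,"dz":0,"wx":0,"wy":0,"wz":0},
    {"fingers":0.6,"dx":0.242,"dy":-0.427,"dz":0,"wx":0,"wy":0,"wz":0},
    {"fingers":0.6,"dx":0.242,"dy":-0.427,"dz":0,"wx":0,"wy":0,"wz":0},
    {"fingers":0.6,"dx":0.242,"dy":-0.427,"dz":0,"wx":0,"wy":0,"wz":0},
    {"fingers":0.6,"dx":0.242,"dy":-0.427,"dz":0,"wx":0,"wy":0,"wz":0},
    {"fingers":0.6,"dx":0.242,"dy":-0.427,"dz":0,"wx":0,"wy":0,"wz":0},
    {"fingers":0.6,"dx":0.242,"dy":-0.427,"dz":0,"wx":0,"wy":0,"wz":0},
    {"fingers":0.6,"dx":0.242,"dy":-0.427,"dz":0,"wx":0,"wy":0,"wz":0},
    {"fingers":0.6,"dx":0,"dy":0,"dz":0,"wx":0,"wy":0,"wz":0},
    {"fingers":0.6,"dx":0,"dy":0,"dz":0,"wx":0,"wy":0,"wz":0},
  ],
  newtons=30,
)

```text
clock: 2.5
ee_pos: [579.1, -39.0, 302.5]
eef_rot: [0.0, 0.995, -0.1, -0.0]
wrist_force: [-0.5, -0.7, 0.5]
finger_gap: 56.4
gripper_force: 0.0
```

```bash
python3 -c "
from h import *
snap('w2')"
```

```text
tcp [579.1 -39.  302.5] yaw -0.199 j [-0.16  0.16  1.3  -0.    1.69  1.61] t 2.5 gap 56.4
```

View pics/w2.png

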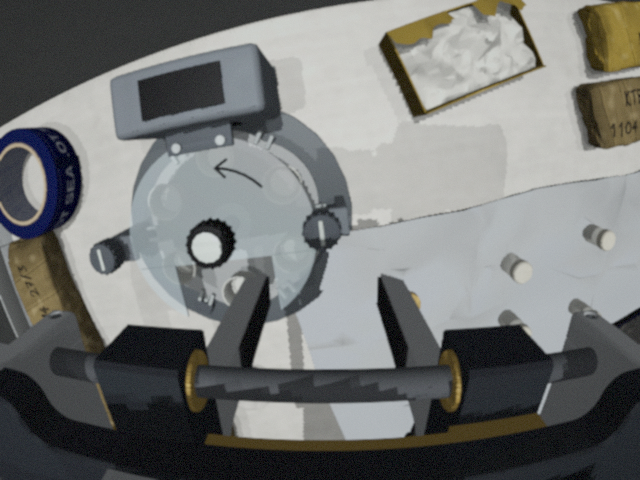

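The wrist view shows the tray knob at (208,247), the right screw at (322,229) with a white index line, the left screw at (106,257), and the home pocket at about (240,287).

```bash
python3 -c "
from h import *
c,p,Rm=load('w2')
for n,uv,z in[('knob',(208,246),104),('R',(322,229),102),('L',(106,256),102),('pk',(240,287),39),('v1',(522,268),53.5),('v2',(607,238),53.5)]:print(n,wonz(c,p,Rm,uv,z).round(1))
im=c['image'];cv2.imwrite('pics/w2z.png',cv2.resize(im[200:310,80:360],None,fx=2.8,fy=2.8,interpolation=2)[:,:,::-1])
"
```

```text
knob [591.1  53.6 104. ]
R [585.9 -39.8 102. ]
L [601.1 156.5 102. ]
pk [527.5  57.7  39. ]
v1 [ 492.  -235.2   53.5]
v2 [ 500.4 -359.    53.5]
```

View pics/w2z.png

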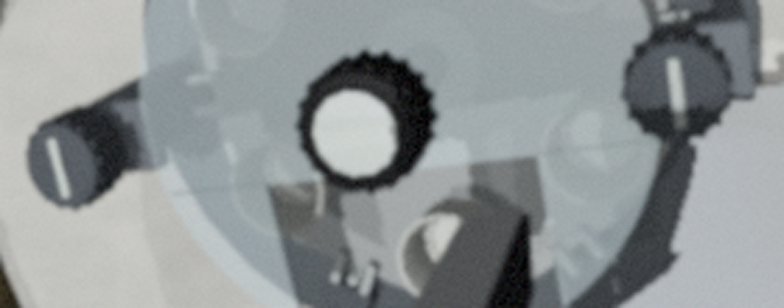

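>>> arm_command(
  rows=[
    {"fingers":0.6,"dx":0.032,"dy":-0.004,"dz":0.37,"wx":0,"wy":0,"wz":0},
    {"fingers":0.6,"dx":0,"dy":0,"dz":0.36,"wx":0,"wy":0,"wz":0},
    {"fingers":0.6,"dx":0,"dy":0,"dz":0,"wx":0,"wy":0,"wz":0},
    {"fingers":0.6,"dx":0,"dy":0,"dz":0,"wx":0,"wy":0,"wz":0},
  ],
)

```text
clock: 3.05
ee_pos: [583.6, -40.2, 217.3]
eef_rot: [0.0, 0.995, -0.1, 0.001]
wrist_force: [0.5, -0.1, 0.3]
finger_gap: 56.2
gripper_force: 0.0
```

```bash
python3 -c "
from h import *
snap('w3')
c,p,Rm=load('w3')
# expected pixel of tool axis at z=102
K=c['intrinsics'];H=c['hand_eye']
def wproj(P):
    q=np.linalg.inv(H)@np.append(Rm.T@(np.array(P)-p),1);r=np.hypot(q[0],q[1]);t=np.arctan2(r,q[2]);return K[:2,2]+K[0,0]*t*q[:2]/r
print(wproj([p[0],p[1],102]))
im=c['image'];cv2.imwrite('pics/w3z.png',cv2.resize(im[160:400,140:440],None,fx=2.4,fy=2.4,interpolation=2)[:,:,::-1])
"
```

```text
tcp [583.6 -40.2 217.3] yaw -0.201 j [-0.17  0.19  1.42 -0.    1.52  1.61] t 3.05 gap 56.2
[323.00993043 277.7133539 ]
```

View pics/w3z.png

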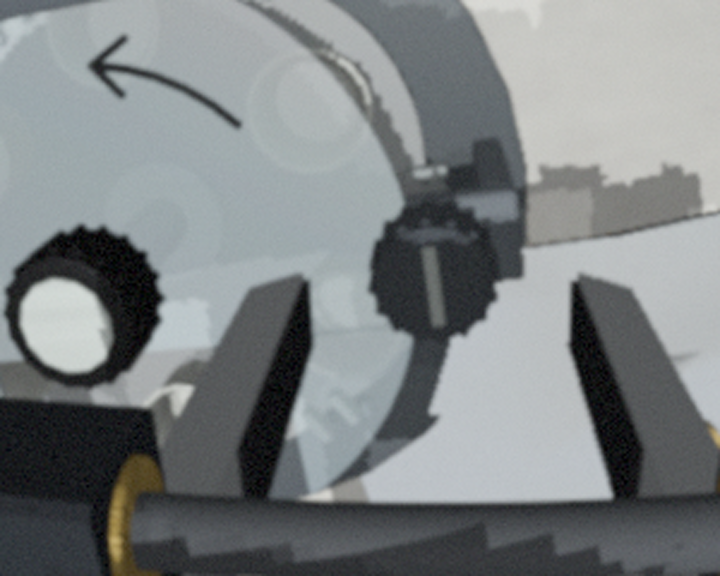

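The screw's top is at pixel (320,279) and the tool axis at (323,278), so the offset is about 1.5 mm. The next steps are to descend, grip and try anticlockwise.

>>> arm_command(
  rows=[
    {"fingers":0.6,"dx":-0.003,"dy":-0.012,"dz":0.18,"wx":0,"wy":0,"wz":0},
    {"fingers":0.6,"dx":0,"dy":0,"dz":0.18,"wx":0,"wy":0,"wz":0},
    {"fingers":0,"dx":0,"dy":0,"dz":0,"wx":0,"wy":0,"wz":0},
    {"fingers":0,"dx":0,"dy":0,"dz":0,"wx":0,"wy":0,"wz":0},
    {"fingers":0,"dx":0,"dy":0,"dz":0,"wx":0,"wy":0,"wz":0},
    {"fingers":0,"dx":0,"dy":0,"dz":0,"wx":0,"wy":0,"wz":0},
    {"fingers":0,"dx":0,"dy":0,"dz":0,"wx":0,"wy":0,"wz":0},
  ],
  newtons=40,
)

```text
clock: 3.98
ee_pos: [583.8, -38.5, 173.8]
eef_rot: [0.001, 0.995, -0.1, 0.001]
wrist_force: [-0.8, -2.5, 6.2]
finger_gap: 29.2
gripper_force: 40.0
```

>>> arm_command(
  rows=[
    {"fingers":0,"dx":0,"dy":0,"dz":0,"wx":0,"wy":0,"wz":-0.02},
    {"fingers":0,"dx":0,"dy":0,"dz":0,"wx":0,"wy":0,"wz":-0.02},
  ],
)

```text
clock: 4.22
ee_pos: [583.8, -38.4, 173.8]
eef_rot: [0.001, 1.0, 0.028, 0.001]
wrist_force: [-0.9, -2.8, 5.5]
finger_gap: 29.4
gripper_force: 40.0
```

```bash
python3 -c "
from h import *
o=ctrl.get_obs();print(o['ft_torque'],o['wrist_force'],o['joints'],o['ee_pos'])
"
```

```text
[-0.52495624  0.18907309 -0.06336602] [-0.93318689 -2.75213393  5.46888486] [-1.61918345e-01  2.21531754e-01  1.47676396e+00 -1.41142577e-03
  1.44023605e+00  1.35390655e+00] [583.82051418 -38.37534528 173.75948893]
```

The torque is about 0.063 N m, which is plain friction, so anticlockwise opens it. I'll continue to the stop.

>>> arm_command(
  rows=[
    {"fingers":0,"dx":0,"dy":0,"dz":0,"wx":0,"wy":0,"wz":-0.029},
    {"fingers":0,"dx":0,"dy":0,"dz":0,"wx":0,"wy":0,"wz":-0.029},
    {"fingers":0,"dx":0,"dy":0,"dz":0,"wx":0,"wy":0,"wz":-0.029},
    {"fingers":0,"dx":0,"dy":0,"dz":0,"wx":0,"wy":0,"wz":-0.029},
    {"fingers":0,"dx":0,"dy":0,"dz":0,"wx":0,"wy":0,"wz":-0.029},
    {"fingers":0,"dx":0,"dy":0,"dz":0,"wx":0,"wy":0,"wz":-0.029},
    {"fingers":0,"dx":0,"dy":0,"dz":0,"wx":0,"wy":0,"wz":-0.029},
    {"fingers":0,"dx":0,"dy":0,"dz":0,"wx":0,"wy":0,"wz":-0.029},
    {"fingers":0,"dx":0,"dy":0,"dz":0,"wx":0,"wy":0,"wz":-0.029},
    {"fingers":0,"dx":0,"dy":0,"dz":0,"wx":0,"wy":0,"wz":-0.029},
    {"fingers":0,"dx":0,"dy":0,"dz":0,"wx":0,"wy":0,"wz":-0.029},
    {"fingers":0,"dx":0,"dy":0,"dz":0,"wx":0,"wy":0,"wz":-0.029},
    {"fingers":0,"dx":0,"dy":0,"dz":0,"wx":0,"wy":0,"wz":-0.029},
    {"fingers":0,"dx":0,"dy":0,"dz":0,"wx":0,"wy":0,"wz":-0.029},
    {"fingers":0,"dx":0,"dy":0,"dz":0,"wx":0,"wy":0,"wz":-0.029},
    {"fingers":0,"dx":0,"dy":0,"dz":0,"wx":0,"wy":0,"wz":-0.029},
    {"fingers":0,"dx":0,"dy":0,"dz":0,"wx":0,"wy":0,"wz":-0.02},
    {"fingers":0,"dx":0,"dy":0,"dz":0,"wx":0,"wy":0,"wz":0},
    {"fingers":0,"dx":0,"dy":0,"dz":0,"wx":0,"wy":0,"wz":0},
  ],
)

```text
clock: 6.6
ee_pos: [583.1, -38.3, 173.8]
eef_rot: [0.0, 0.025, 1.0, -0.001]
wrist_force: [-4.1, -2.0, 7.1]
finger_gap: 29.1
gripper_force: 40.0
```

```bash
python3 -c "
from h import *
o=ctrl.get_obs();print(o['ft_torque'],o['wrist_force'],o['joints'],o['ee_pos'])
c,p,Rm=load('w3');print(wonz(c,p,Rm,(167.5,295.4),104),wonz(c,p,Rm,(320,279),102))
"
```

```text
[-0.36409312  0.58532388  0.0062576 ] [-4.0523305  -2.00456937  7.10770684] [-0.16190557  0.22117795  1.47719591 -0.00172707  1.442374   -1.68344102] [583.08836507 -38.32870985 173.75565386]
[590.47371713  55.29867406 104.        ] [583.14072724 -38.34319723 102.        ]
```

Total turn is 3.29 rad at joint 6, so the screw is at its stop. Next I'll release, rise, turn the wrist and look at the vials.

>>> arm_command(
  rows=[
    {"fingers":0.6,"dx":0,"dy":0,"dz":0,"wx":0,"wy":0,"wz":0},
    {"fingers":0.6,"dx":0,"dy":0,"dz":0,"wx":0,"wy":0,"wz":0},
    {"fingers":0.6,"dx":0,"dy":0,"dz":0,"wx":0,"wy":0,"wz":0},
    {"fingers":0.6,"dx":0,"dy":0,"dz":-0.35,"wx":0,"wy":0,"wz":0},
    {"fingers":0.6,"dx":0,"dy":0,"dz":-0.35,"wx":0,"wy":0,"wz":0.027},
    {"fingers":0.6,"dx":0,"dy":0,"dz":-0.35,"wx":0,"wy":0,"wz":0.027},
    {"fingers":0.6,"dx":0,"dy":0,"dz":0,"wx":0,"wy":0,"wz":0.027},
    {"fingers":0.6,"dx":0,"dy":0,"dz":0,"wx":0,"wy":0,"wz":0.027},
    {"fingers":0.6,"dx":0,"dy":0,"dz":0,"wx":0,"wy":0,"wz":0.027},
    {"fingers":0.6,"dx":0,"dy":0,"dz":0,"wx":0,"wy":0,"wz":0.027},
    {"fingers":0.6,"dx":0,"dy":0,"dz":0,"wx":0,"wy":0,"wz":0.027},
    {"fingers":0.6,"dx":0,"dy":0,"dz":0,"wx":0,"wy":0,"wz":0.027},
    {"fingers":0.6,"dx":0,"dy":0,"dz":0,"wx":0,"wy":0,"wz":0.027},
    {"fingers":0.6,"dx":0,"dy":0,"dz":0,"wx":0,"wy":0,"wz":0},
  ],
)

```text
clock: 8.35
ee_pos: [583.2, -37.3, 297.3]
eef_rot: [-0.0, 0.708, 0.706, -0.0]
wrist_force: [-0.9, 0.2, -0.7]
finger_gap: 56.2
gripper_force: 0.0
```

>>> arm_command(
  rows=[
    {"fingers":0.6,"dx":-0.407,"dy":-0.182,"dz":0,"wx":0,"wy":0,"wz":0},
    {"fingers":0.6,"dx":-0.407,"dy":-0.182,"dz":0,"wx":0,"wy":0,"wz":0},
    {"fingers":0.6,"dx":-0.407,"dy":-0.182,"dz":0,"wx":0,"wy":0,"wz":0},
    {"fingers":0.6,"dx":-0.407,"dy":-0.182,"dz":0,"wx":0,"wy":0,"wz":0},
    {"fingers":0.6,"dx":-0.407,"dy":-0.182,"dz":0,"wx":0,"wy":0,"wz":0},
    {"fingers":0.6,"dx":-0.407,"dy":-0.182,"dz":0,"wx":0,"wy":0,"wz":0},
    {"fingers":0.6,"dx":0,"dy":0,"dz":0,"wx":0,"wy":0,"wz":0},
    {"fingers":0.6,"dx":0,"dy":0,"dz":0,"wx":0,"wy":0,"wz":0},
  ],
)

```text
clock: 9.35
ee_pos: [450.9, -329.6, 297.7]
eef_rot: [-0.0, 0.708, 0.706, 0.0]
wrist_force: [-0.5, 0.2, -0.5]
finger_gap: 56.6
gripper_force: 0.0
```

```bash
python3 -c "
from h import *
snap('w4')"
```

```text
tcp [ 450.9 -329.6  297.7] yaw 1.567 j [-0.73  0.11  1.36  0.    1.68 -0.73] t 9.35 gap 56.6
```

View pics/w4.png

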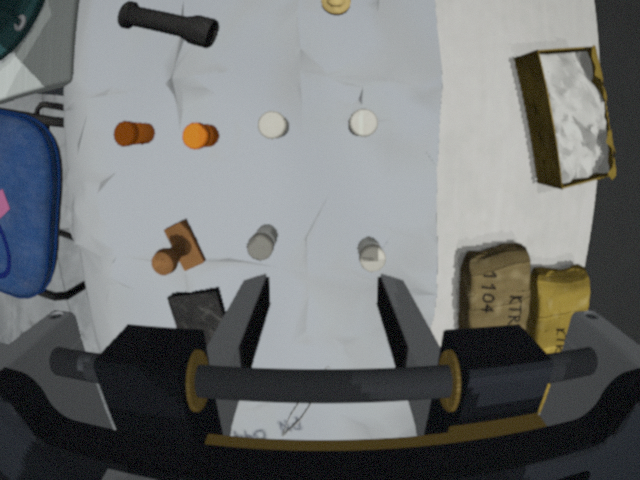

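In this view the caps are at n1 (364,123), n2 (371,258), n3 (272,124) and n4 (259,246). n2 and n4 lie in the arm's shadow.

```bash
python3 -c "
from h import *
c,p,Rm=load('w4');im=c['image']
g=cv2.GaussianBlur(cv2.cvtColor(im,cv2.COLOR_RGB2GRAY),(3,3),0)
for n,(u,v) in dict(n1=(364,123),n2=(371,258),n3=(272,124),n4=(259,246)).items():
    q=cv2.HoughCircles(cv2.resize(g[v-26:v+26,u-26:u+26],None,fx=4,fy=4,interpolation=2),3,1.5,60,param1=80,param2=.5,minRadius=40,maxRadius=70)
    print(n,wonz(c,p,Rm,(u,v),53.5).round(1),None if q is None else [(x/4+u-26,y/4+v-26,r/4,wonz(c,p,Rm,(x/4+u-26,y/4+v-26),53.5).round(1)) for x,y,r in q[0]])
go(491.5,-236,220)
ps=[im[v-28:v+28,u-28:u+28] for u,v in((364,123),(371,258),(272,124),(259,246))]
cv2.imwrite('pics/w4z.png',cv2.resize(np.hstack(ps),None,fx=3.5,fy=3.5,interpolation=2)[:,:,::-1])
"
```

```text
n1 [ 486.  -237.7   53.5] [(np.float32(365.5625), np.float32(122.3125), np.float32(14.3875), array([ 487.4, -237.1,   53.5])), (np.float32(338.5625), np.float32(122.3125), np.float32(12.8125), array([ 463.9, -237.4,   53.5])), (np.float32(340.4375), np.float32(144.8125), np.float32(16.0), array([ 465.6, -257.1,   53.5]))]
n2 [ 494.6 -360.4   53.5] [(np.float32(394.3125), np.float32(281.6875), np.float32(16.225), array([ 518.1, -384.4,   53.5])), (np.float32(363.1875), np.float32(280.5625), np.float32(14.4625), array([ 488. , -382.8,   53.5])), (np.float32(369.9375), np.float32(248.6875), np.float32(10.675), array([ 493.3, -351.3,   53.5])), (np.float32(367.6875), np.float32(265.9375), np.float32(16.4125), array([ 491.8, -368.1,   53.5])), (np.float32(384.1875), np.float32(260.3125), np.float32(17.275), array([ 507.2, -362.7,   53.5])), (np.float32(384.9375), np.float32(232.5625), np.float32(11.725), array([ 506.7, -336. ,   53.5]))]
n3 [ 406.2 -238.1   53.5] [(np.float32(271.6875), np.float32(124.0625), np.float32(17.275), array([ 405.9, -238.1,   53.5])), (np.float32(296.4375), np.float32(131.5625), np.float32(13.1125), array([ 427.5, -245.3,   53.5])), (np.float32(296.8125), np.float32(146.9375), np.float32(16.825), array([ 427.6, -258.8,   53.5]))]
n4 [ 391.  -348.4   53.5] [(np.float32(265.8125), np.float32(235.9375), np.float32(11.5), array([ 397.8, -338.8,   53.5])), (np.float32(242.1875), np.float32(222.0625), np.float32(17.275), array([ 376.4, -325.6,   53.5])), (np.float32(284.9375), np.float32(246.8125), np.float32(10.7875), array([ 415.1, -349.2,   53.5])), (np.float32(283.4375), np.float32(220.9375), np.float32(11.6125), array([ 414.5, -324.9,   53.5])), (np.float32(260.5625), np.float32(250.1875), np.float32(15.625), array([ 392.2, -352.5,   53.5]))]
wz 0.0000 then dx 0.777 dy 0.334 dz 0.648
```

View pics/w4z.png

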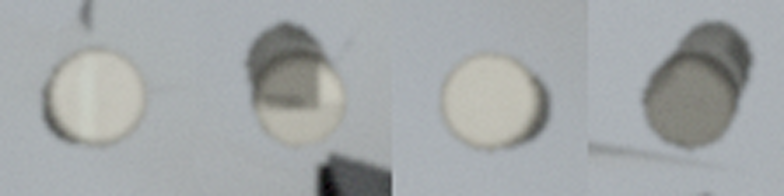

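>>> arm_command(
  rows=[
    {"fingers":0.6,"dx":0.382,"dy":0.148,"dz":0,"wx":0,"wy":0,"wz":0},
    {"fingers":0.6,"dx":0.382,"dy":0.148,"dz":0,"wx":0,"wy":0,"wz":0},
    {"fingers":0.6,"dx":0,"dy":0,"dz":0.45,"wx":0,"wy":0,"wz":0},
    {"fingers":0.6,"dx":0,"dy":0,"dz":0.45,"wx":0,"wy":0,"wz":0},
    {"fingers":0.6,"dx":0,"dy":0,"dz":0.3,"wx":0,"wy":0,"wz":0},
    {"fingers":0.6,"dx":0,"dy":0,"dz":0.227,"wx":0,"wy":0,"wz":0},
    {"fingers":0.6,"dx":0,"dy":0,"dz":0,"wx":0,"wy":0,"wz":0},
    {"fingers":0.0,"dx":0,"dy":0,"dz":0,"wx":0,"wy":0,"wz":0},
    {"fingers":0.0,"dx":0,"dy":0,"dz":0,"wx":0,"wy":0,"wz":0},
    {"fingers":0.0,"dx":0,"dy":0,"dz":0,"wx":0,"wy":0,"wz":0},
    {"fingers":0.0,"dx":0,"dy":0,"dz":0,"wx":0,"wy":0,"wz":0},
    {"fingers":0.0,"dx":0,"dy":0,"dz":0,"wx":0,"wy":0,"wz":0},
  ],
  newtons=15,
)

```text
clock: 10.9
ee_pos: [487.0, -238.8, 127.7]
eef_rot: [0.001, 0.709, 0.705, 0.0]
wrist_force: [-1.3, 1.1, 4.2]
finger_gap: 25.3
gripper_force: 15.0
```

>>> arm_command(
  rows=[
    {"fingers":0.0,"dx":0,"dy":0,"dz":-0.2,"wx":0,"wy":0,"wz":0},
    {"fingers":0.0,"dx":0,"dy":0,"dz":-0.4,"wx":0,"wy":0,"wz":0},
    {"fingers":0.0,"dx":0,"dy":0,"dz":-0.43,"wx":0,"wy":0,"wz":0},
    {"fingers":0.0,"dx":0,"dy":0,"dz":0,"wx":0,"wy":0,"wz":0},
  ],
)

```text
clock: 11.4
ee_pos: [488.3, -239.5, 255.2]
eef_rot: [0.005, 0.709, 0.705, 0.001]
wrist_force: [-0.2, -0.9, -1.4]
finger_gap: 25.4
gripper_force: 14.9
```

```bash
python3 -c "
from h import *
snap('w5')
go(521,61,250)
c,p,Rm=load('w5')
cv2.imwrite('pics/w5z.png',cv2.resize(c['image'][220:420,180:460],None,fx=2.5,fy=2.5)[:,:,::-1])
"
```

```text
tcp [ 488.3 -239.5  255.2] yaw 1.566 j [-0.56  0.08  1.47  0.    1.58 -0.56] t 11.4 gap 25.4
wz 0.0000 then dx 2.500 dy 0.269 dz 0.015
```

View pics/w5z.png

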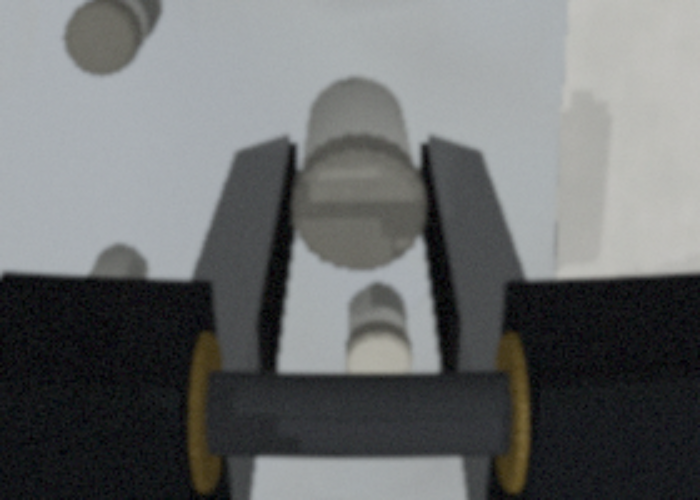

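The vial is held by its cap, centred at pixel (324,301). I'll move to 60 mm short of the opening and check the pocket from close by.

>>> arm_command(
  rows=[
    {"fingers":0.0,"dx":0.4,"dy":0.054,"dz":0,"wx":0,"wy":0,"wz":0},
    {"fingers":0.0,"dx":0.4,"dy":0.054,"dz":0,"wx":0,"wy":0,"wz":0},
    {"fingers":0.0,"dx":0.4,"dy":0.054,"dz":0,"wx":0,"wy":0,"wz":0},
    {"fingers":0.0,"dx":0.4,"dy":0.054,"dz":0,"wx":0,"wy":0,"wz":0},
    {"fingers":0.0,"dx":0.4,"dy":0.054,"dz":0,"wx":0,"wy":0,"wz":0},
    {"fingers":0.0,"dx":0,"dy":0,"dz":0,"wx":0,"wy":0,"wz":0},
    {"fingers":0.0,"dx":0,"dy":0,"dz":0,"wx":0,"wy":0,"wz":0},
  ],
)

```text
clock: 12.32
ee_pos: [519.5, 1.2, 247.9]
eef_rot: [-0.001, 0.709, 0.706, -0.002]
wrist_force: [-0.6, 0.3, -1.6]
finger_gap: 24.9
gripper_force: 15.0
```

```bash
python3 -c "
from h import *
c,p,Rm=load('w5');print('cap offset',wonz(c,p,Rm,(324,301.2),p[2]-74.2)-p)
snap('w6')
go(521,61,250)
c,p,Rm=load('w6')
cv2.imwrite('pics/w6z.png',cv2.resize(c['image'][80:320,160:480],None,fx=2.5,fy=2.5,interpolation=2)[:,:,::-1])
"
```

```text
cap offset [  0.55525287   4.45642504 -74.2       ]
tcp [519.5   1.2 247.9] yaw 1.566 j [-0.11  0.04  1.53 -0.    1.58 -0.1 ] t 12.325 gap 24.9
wz 0.0000 then dx 0.503 dy 0.009 dz -0.013
```

View pics/w6z.png

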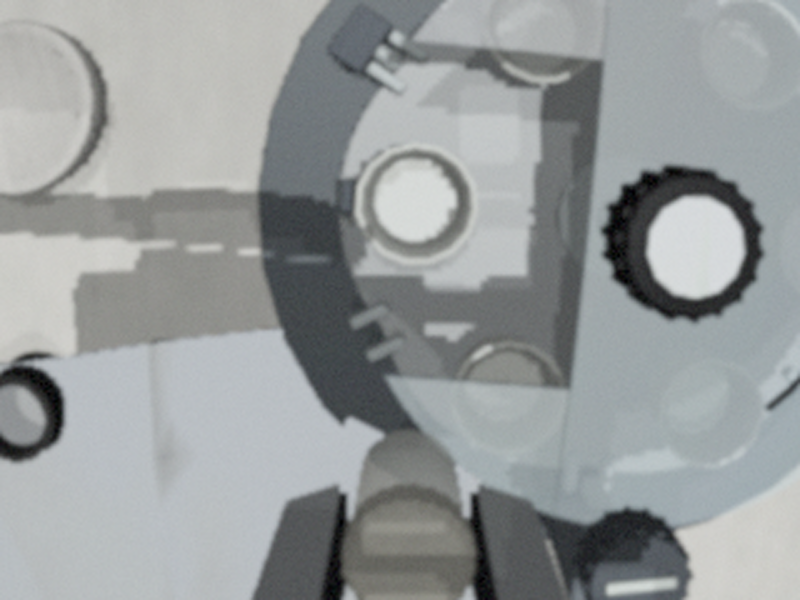

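The pocket's rim is centred at pixel (326.8,162), the tray knob at (438,179), and the held cap at (323.2,300.8). The lock's index line has turned half a turn plus its stop.

```bash
python3 -c "
from h import *
c,p,Rm=load('w6')
pk=wonz(c,p,Rm,(326.8,162),39);k=wonz(c,p,Rm,(438,178.8),104);v=wonz(c,p,Rm,(323.2,300.8),p[2]-74.2)
print(pk,k,v-p,pk-k,Rm@[0,0,1])
"
```

```text
[521.13415487  60.4276151   39.        ] [590.49516886  55.24940185 104.        ] [ -0.75246047   5.01641287 -74.2       ] [-69.36101399   5.17821325 -65.        ] [-4.14247295e-03 -4.20070482e-04 -9.99991332e-01]
```

>>> arm_command(
  rows=[
    {"fingers":0.0,"dx":0.228,"dy":0.008,"dz":0,"wx":0,"wy":0,"wz":0},
    {"fingers":0.0,"dx":0.228,"dy":0.007,"dz":0,"wx":0,"wy":0,"wz":0},
    {"fingers":0.0,"dx":0,"dy":0,"dz":0.25,"wx":0,"wy":0,"wz":0},
    {"fingers":0.0,"dx":0,"dy":0,"dz":0.3,"wx":0,"wy":0,"wz":0},
    {"fingers":0.0,"dx":0,"dy":0,"dz":0.15,"wx":0,"wy":0,"wz":0},
    {"fingers":0.0,"dx":0,"dy":0,"dz":0,"wx":0,"wy":0,"wz":0},
    {"fingers":0.0,"dx":0,"dy":0,"dz":0,"wx":0,"wy":0,"wz":0},
  ],
)

```text
clock: 13.25
ee_pos: [523.0, 55.5, 167.3]
eef_rot: [0.001, 0.709, 0.705, 0.001]
wrist_force: [-0.8, -0.1, -1.1]
finger_gap: 25.3
gripper_force: 15.0
```

>>> arm_command(
  rows=[
    {"fingers":0.0,"dx":0,"dy":0,"dz":0.06,"wx":0,"wy":0,"wz":0},
    {"fingers":0.0,"dx":0,"dy":0,"dz":0.06,"wx":0,"wy":0,"wz":0},
    {"fingers":0.0,"dx":0,"dy":0,"dz":0.04,"wx":0,"wy":0,"wz":0},
    {"fingers":0.0,"dx":0,"dy":0,"dz":0,"wx":0,"wy":0,"wz":0},
    {"fingers":0.0,"dx":0,"dy":0,"dz":0,"wx":0,"wy":0,"wz":0},
  ],
)

```text
clock: 13.88
ee_pos: [522.0, 56.6, 147.0]
eef_rot: [-0.001, 0.709, 0.705, 0.0]
wrist_force: [-1.5, 2.8, 0.9]
finger_gap: 25.2
gripper_force: 15.0
```

>>> arm_command(
  rows=[
    {"fingers":0.0,"dx":0,"dy":0,"dz":0.025,"wx":0,"wy":0,"wz":0},
    {"fingers":0.0,"dx":0,"dy":0,"dz":0.017,"wx":0,"wy":0,"wz":0},
    {"fingers":0.0,"dx":0,"dy":0,"dz":0,"wx":0,"wy":0,"wz":0},
    {"fingers":0.0,"dx":0,"dy":0,"dz":0,"wx":0,"wy":0,"wz":0},
  ],
)

```text
clock: 14.38
ee_pos: [522.0, 55.9, 141.0]
eef_rot: [-0.0, 0.709, 0.705, -0.001]
wrist_force: [-1.2, 1.4, -2.9]
finger_gap: 25.2
gripper_force: 15.0
```

>>> arm_command(
  rows=[
    {"fingers":0.5,"dx":0,"dy":0,"dz":0,"wx":0,"wy":0,"wz":0},
    {"fingers":0.5,"dx":0,"dy":0,"dz":0,"wx":0,"wy":0,"wz":0},
    {"fingers":0.5,"dx":0,"dy":0,"dz":0,"wx":0,"wy":0,"wz":0},
    {"fingers":0.5,"dx":0,"dy":0,"dz":-0.2,"wx":0,"wy":0,"wz":0},
    {"fingers":0.6,"dx":0,"dy":0,"dz":-0.4,"wx":0,"wy":0,"wz":0},
    {"fingers":0.6,"dx":0,"dy":0,"dz":-0.3,"wx":0,"wy":0,"wz":0},
    {"fingers":0.6,"dx":0,"dy":0,"dz":0,"wx":0,"wy":0,"wz":0},
  ],
)

```text
clock: 15.25
ee_pos: [524.1, 56.0, 254.2]
eef_rot: [0.003, 0.709, 0.705, 0.003]
wrist_force: [0.3, -0.1, -0.9]
finger_gap: 56.7
gripper_force: 0.0
```

```bash
python3 -c "
from h import *
snap('w7')
go(590.5,55.2,250,1.0)
c,p,Rm=load('w7')
a=cv2.resize(c['image'][120:360,180:460],None,fx=2,fy=2)
t=capture('top')['image'];s=capture('side')['image']
b=cv2.resize(t[130:250,170:300],None,fx=2,fy=2);d=cv2.resize(s[180:280,330:460],None,fx=2,fy=2.4)
cv2.imwrite('pics/w7z.png',np.hstack([a,np.vstack([b,d])[:480]])[:,:,::-1])
"
```

```text
tcp [524.1  56.  254.2] yaw 1.566 j [-0.    0.05  1.51 -0.    1.58  0.  ] t 15.25 gap 56.7
wz 0.0901 then dx 0.298 dy 0.477 dz 0.013
```

View pics/w7z.png

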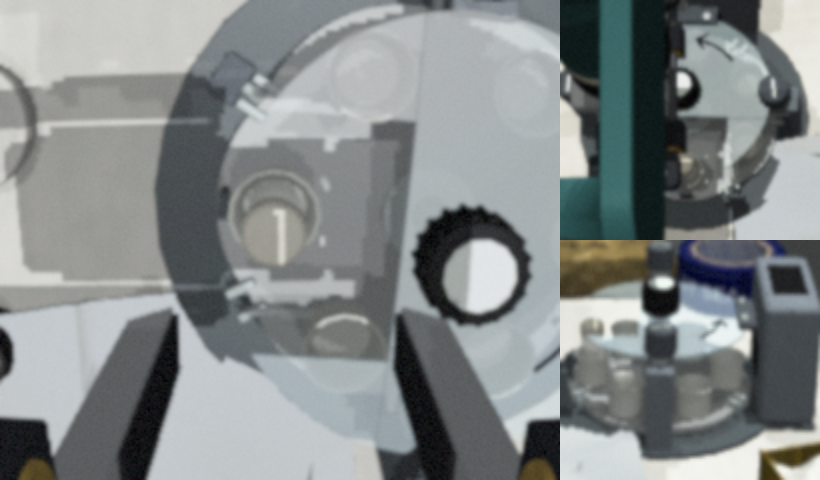

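The wrist view shows the vial upright in the home pocket, cap at pixel (316,237), and the side view agrees. Next I'll turn the tray one click with the knob.

>>> arm_command(
  rows=[
    {"fingers":0.6,"dx":0,"dy":0,"dz":0,"wx":0,"wy":0,"wz":0.0225},
    {"fingers":0.6,"dx":0,"dy":0,"dz":0,"wx":0,"wy":0,"wz":0.0225},
    {"fingers":0.6,"dx":0,"dy":0,"dz":0,"wx":0,"wy":0,"wz":0.0225},
    {"fingers":0.6,"dx":0,"dy":0,"dz":0,"wx":0,"wy":0,"wz":0.0225},
    {"fingers":0.6,"dx":0.15,"dy":0.24,"dz":0,"wx":0,"wy":0,"wz":0},
    {"fingers":0.6,"dx":0.15,"dy":0.24,"dz":0,"wx":0,"wy":0,"wz":0},
    {"fingers":0.6,"dx":0,"dy":0,"dz":0,"wx":0,"wy":0,"wz":0},
    {"fingers":0.6,"dx":0,"dy":0,"dz":0,"wx":0,"wy":0,"wz":0},
  ],
  newtons=40,
)

```text
clock: 16.4
ee_pos: [589.2, 55.3, 248.1]
eef_rot: [-0.001, 0.877, 0.48, -0.002]
wrist_force: [0.5, 0.9, -0.7]
finger_gap: 56.2
gripper_force: 0.0
```

```bash
python3 -c "
from h import *
p,Rm,o=wpose();print(p,np.arctan2(Rm[1,0],Rm[0,0]))
go(590.5,55.2,176)
c,p,Rm=load('w7');print('seated cap',wonz(c,p,Rm,(316.5,237),67))
"
```

```text
[589.23147441  55.27970456 248.10419658] 1.000449269939729
wz 0.0000 then dx 0.005 dy 0.009 dz 0.601
seated cap [520.20895952  60.75108583  67.        ]
```

>>> arm_command(
  rows=[
    {"fingers":0.6,"dx":0.005,"dy":0.009,"dz":0.3,"wx":0,"wy":0,"wz":0},
    {"fingers":0.6,"dx":0,"dy":0,"dz":0.3,"wx":0,"wy":0,"wz":0},
    {"fingers":0.6,"dx":0,"dy":0,"dz":0,"wx":0,"wy":0,"wz":0},
    {"fingers":0,"dx":0,"dy":0,"dz":0,"wx":0,"wy":0,"wz":0},
    {"fingers":0,"dx":0,"dy":0,"dz":0,"wx":0,"wy":0,"wz":0},
    {"fingers":0,"dx":0,"dy":0,"dz":0,"wx":0,"wy":0,"wz":0},
    {"fingers":0,"dx":0,"dy":0,"dz":0,"wx":0,"wy":0,"wz":0},
    {"fingers":0,"dx":0,"dy":0,"dz":0,"wx":0,"wy":0,"wz":-0.0278},
    {"fingers":0,"dx":0,"dy":0,"dz":0,"wx":0,"wy":0,"wz":-0.0278},
    {"fingers":0,"dx":0,"dy":0,"dz":0,"wx":0,"wy":0,"wz":-0.0278},
    {"fingers":0,"dx":0,"dy":0,"dz":0,"wx":0,"wy":0,"wz":-0.0278},
    {"fingers":0,"dx":0,"dy":0,"dz":0,"wx":0,"wy":0,"wz":-0.0278},
    {"fingers":0,"dx":0,"dy":0,"dz":0,"wx":0,"wy":0,"wz":-0.0278},
    {"fingers":0,"dx":0,"dy":0,"dz":0,"wx":0,"wy":0,"wz":0},
    {"fingers":0,"dx":0,"dy":0,"dz":0,"wx":0,"wy":0,"wz":0},
  ],
  newtons=40,
)

```text
clock: 18.27
ee_pos: [590.9, 55.8, 180.0]
eef_rot: [-0.0, 0.52, 0.854, 0.0]
wrist_force: [-5.3, 2.3, 6.9]
finger_gap: 37.2
gripper_force: 40.0
```

>>> arm_command(
  rows=[
    {"fingers":0.6,"dx":0,"dy":0,"dz":0,"wx":0,"wy":0,"wz":0},
    {"fingers":0.6,"dx":0,"dy":0,"dz":0,"wx":0,"wy":0,"wz":0},
    {"fingers":0.6,"dx":0,"dy":0,"dz":0,"wx":0,"wy":0,"wz":0},
    {"fingers":0.6,"dx":0,"dy":0,"dz":-0.35,"wx":0,"wy":0,"wz":0},
    {"fingers":0.6,"dx":0,"dy":0,"dz":-0.35,"wx":0,"wy":0,"wz":0.026},
    {"fingers":0.6,"dx":0,"dy":0,"dz":0,"wx":0,"wy":0,"wz":0.026},
    {"fingers":0.6,"dx":0,"dy":0,"dz":0,"wx":0,"wy":0,"wz":0.026},
    {"fingers":0.6,"dx":0,"dy":0,"dz":0,"wx":0,"wy":0,"wz":0},
  ],
)

```text
clock: 19.27
ee_pos: [591.6, 55.1, 261.8]
eef_rot: [0.0, 0.711, 0.703, -0.0]
wrist_force: [0.9, 0.5, -0.6]
finger_gap: 56.2
gripper_force: 0.0
```

```bash
python3 -c "
from h import *
o=ctrl.get_obs();print(o['joints'])
go(500,-300,260,1.566)
"
```

```text
[-2.45576468e-03  1.96243621e-01  1.32880553e+00 -2.41442359e-04
  1.61653028e+00  8.15692070e-03]
wz -0.0009 then dx -2.963 dy -0.749 dz 0.015
```

>>> arm_command(
  rows=[
    {"fingers":0.6,"dx":-0.431,"dy":-0.096,"dz":0,"wx":0,"wy":0,"wz":0},
    {"fingers":0.6,"dx":-0.431,"dy":-0.096,"dz":0,"wx":0,"wy":0,"wz":0},
    {"fingers":0.6,"dx":-0.431,"dy":-0.096,"dz":0,"wx":0,"wy":0,"wz":0},
    {"fingers":0.6,"dx":-0.431,"dy":-0.096,"dz":0,"wx":0,"wy":0,"wz":0},
    {"fingers":0.6,"dx":-0.431,"dy":-0.096,"dz":0,"wx":0,"wy":0,"wz":0},
    {"fingers":0.6,"dx":-0.431,"dy":-0.096,"dz":0,"wx":0,"wy":0,"wz":0},
    {"fingers":0.6,"dx":-0.431,"dy":-0.096,"dz":0,"wx":0,"wy":0,"wz":0},
    {"fingers":0.6,"dx":-0.431,"dy":-0.096,"dz":0,"wx":0,"wy":0,"wz":0},
    {"fingers":0.6,"dx":0,"dy":0,"dz":0,"wx":0,"wy":0,"wz":0},
    {"fingers":0.6,"dx":0,"dy":0,"dz":0,"wx":0,"wy":0,"wz":0},
  ],
  newtons=15,
)

```text
clock: 20.52
ee_pos: [494.2, -357.1, 261.5]
eef_rot: [-0.001, 0.711, 0.703, 0.0]
wrist_force: [0.2, 0.3, 0.4]
finger_gap: 56.5
gripper_force: 0.0
```

```bash
cat >> h.py <<'E'
def caps(name,z=53.5):
    c,p,Rm=load(name);im=c["image"].astype(int);b=cv2.GaussianBlur(c["image"],(5,5),0).astype(int)
    m=((b[:,:,0]-b[:,:,2]>8)&(b[:,:,0]-b[:,:,2]<60)).astype(np.uint8);m[380:]=0
    m=cv2.morphologyEx(m,cv2.MORPH_OPEN,np.ones((7,7),np.uint8))
    n,l,st,ce=cv2.connectedComponentsWithStats(m)
    for i in range(1,n):
        if 250<st[i,4]<4000:print(ce[i].round(1),st[i].tolist(),wonz(c,p,Rm,ce[i],z).round(1))
E
python3 -c "
from h import *
snap('w8');caps('w8');go(498,-358,126.5)"
```

```text
tcp [ 494.2 -357.1  261.5] yaw 1.56 j [-0.72  0.23  1.29  0.    1.62 -0.71] t 20.525 gap 56.5
[211.7  92.9] [199, 80, 27, 27, 590] [ 406.9 -238.9   53.5]
[121.7 234. ] [106, 220, 31, 30, 601] [ 313.2 -352.7   53.5]
[327.2 239.8] [316, 229, 23, 23, 426] [ 496.7 -360.1   53.5]
[562.4 261.4] [543, 253, 41, 17, 535] [ 723.5 -384.2   53.5]
[195. 363.] [185, 349, 23, 31, 450] [ 367.2 -483.4   53.5]
[451.  362.9] [439, 349, 23, 31, 455] [ 616.6 -485.8   53.5]
wz 0.0000 then dx -0.013 dy 0.029 dz 1.127
```

>>> arm_command(
  rows=[
    {"fingers":0.6,"dx":-0.013,"dy":0.021,"dz":0.4,"wx":0,"wy":0,"wz":0},
    {"fingers":0.6,"dx":0,"dy":0,"dz":0.4,"wx":0,"wy":0,"wz":0},
    {"fingers":0.6,"dx":0,"dy":0,"dz":0.22,"wx":0,"wy":0,"wz":0},
    {"fingers":0.6,"dx":0,"dy":0,"dz":0.107,"wx":0,"wy":0,"wz":0},
    {"fingers":0.6,"dx":0,"dy":0,"dz":0,"wx":0,"wy":0,"wz":0},
    {"fingers":0.0,"dx":0,"dy":0,"dz":0,"wx":0,"wy":0,"wz":0},
    {"fingers":0.0,"dx":0,"dy":0,"dz":0,"wx":0,"wy":0,"wz":0},
    {"fingers":0.0,"dx":0,"dy":0,"dz":0,"wx":0,"wy":0,"wz":0},
    {"fingers":0.0,"dx":0,"dy":0,"dz":0,"wx":0,"wy":0,"wz":0},
    {"fingers":0.0,"dx":0,"dy":0,"dz":0,"wx":0,"wy":0,"wz":0},
  ],
  newtons=15,
)

```text
clock: 21.82
ee_pos: [496.9, -359.3, 127.6]
eef_rot: [0.001, 0.712, 0.703, 0.0]
wrist_force: [-0.5, 0.5, 2.7]
finger_gap: 25.0
gripper_force: 15.0
```

>>> arm_command(
  rows=[
    {"fingers":0.0,"dx":0,"dy":0,"dz":-0.2,"wx":0,"wy":0,"wz":0},
    {"fingers":0.0,"dx":0,"dy":0,"dz":-0.4,"wx":0,"wy":0,"wz":0},
    {"fingers":0.0,"dx":0,"dy":0,"dz":-0.42,"wx":0,"wy":0,"wz":0},
    {"fingers":0.0,"dx":0,"dy":0,"dz":0,"wx":0,"wy":0,"wz":0},
    {"fingers":0.0,"dx":0,"dy":0,"dz":0,"wx":0,"wy":0,"wz":0},
  ],
)

```text
clock: 22.45
ee_pos: [496.2, -358.6, 247.5]
eef_rot: [-0.001, 0.712, 0.703, -0.0]
wrist_force: [-1.0, 0.2, -2.6]
finger_gap: 24.8
gripper_force: 15.0
```

```bash
python3 -c "
from h import *
snap('w9');go(519.5,1,250,1.566)"
```

```text
tcp [ 496.2 -358.6  247.5] yaw 1.558 j [-0.72  0.24  1.3  -0.    1.6  -0.71] t 22.45 gap 24.8
wz -0.0012 then dx 2.996 dy 0.182 dz -0.030
```

>>> arm_command(
  rows=[
    {"fingers":0.0,"dx":0.428,"dy":0.026,"dz":-0.01,"wx":0,"wy":0,"wz":-0.0012},
    {"fingers":0.0,"dx":0.428,"dy":0.026,"dz":-0.01,"wx":0,"wy":0,"wz":0},
    {"fingers":0.0,"dx":0.428,"dy":0.026,"dz":0,"wx":0,"wy":0,"wz":0},
    {"fingers":0.0,"dx":0.428,"dy":0.026,"dz":0,"wx":0,"wy":0,"wz":0},
    {"fingers":0.0,"dx":0.428,"dy":0.026,"dz":0,"wx":0,"wy":0,"wz":0},
    {"fingers":0.0,"dx":0.428,"dy":0.026,"dz":0,"wx":0,"wy":0,"wz":0},
    {"fingers":0.0,"dx":0.428,"dy":0.026,"dz":0,"wx":0,"wy":0,"wz":0},
    {"fingers":0.0,"dx":0,"dy":0,"dz":0,"wx":0,"wy":0,"wz":0},
    {"fingers":0.0,"dx":0,"dy":0,"dz":0,"wx":0,"wy":0,"wz":0},
  ],
)

```text
clock: 23.62
ee_pos: [520.0, 0.2, 249.5]
eef_rot: [-0.001, 0.709, 0.706, -0.002]
wrist_force: [-0.1, -0.2, -1.3]
finger_gap: 24.9
gripper_force: 15.0
```

```bash
cat >> h.py <<'E'
def pocket(name,mid=74.2):
    "bright cup floor inside the opening and the held cap; compare with w6"
    for n in("w6",name):
        c,p,Rm=load(n);g=cv2.cvtColor(c["image"],cv2.COLOR_RGB2GRAY)
        x0,y0,x1,y1=285,120,370,205;q=cv2.HoughCircles(cv2.resize(g[y0:y1,x0:x1],None,fx=4,fy=4,interpolation=2),3,1.5,200,param1=100,param2=.4,minRadius=50,maxRadius=110)
        x,y,r=q[0][0];print(n,"ring",x/4+x0,y/4+y0,r/4,wonz(c,p,Rm,(x/4+x0,y/4+y0),39).round(1),"brightness",g[int(y/4+y0),int(x/4+x0)])
        hsv=c["image"][265:345,285:365].astype(int);b=cv2.GaussianBlur(c["image"][255:350,285:365],(5,5),0)
        q=cv2.HoughCircles(cv2.resize(cv2.cvtColor(b,cv2.COLOR_RGB2GRAY),None,fx=4,fy=4,interpolation=2),3,1.5,200,param1=60,param2=.3,minRadius=92,maxRadius=120)
        if q is not None:
            x,y,r=q[0][0];u=(x/4+285,y/4+255);print("   held cap",u,r/4,(wonz(c,p,Rm,u,p[2]-mid)-p).round(1))
E
python3 -c "
from h import *
snap('w10');pocket('w10');go(521.1,56,250)"
```

```text
tcp [5.200e+02 2.000e-01 2.495e+02] yaw 1.566 j [-0.11  0.04  1.53 -0.    1.58 -0.1 ] t 23.625 gap 24.9
w6 ring 326.0625 159.9375 16.8875 [520.6  62.   39. ] brightness 217
   held cap (np.float32(323.4375), np.float32(301.6875)) 27.3125 [ -0.6   4.6 -74.2]
w10 ring 325.3125 159.1875 16.325 [520.6  61.5  39. ] brightness 217
   held cap (np.float32(323.4375), np.float32(310.3125)) 26.9 [ -0.6   0.1 -74.2]
wz 0.0000 then dx 0.470 dy 0.005 dz -0.000
```

>>> arm_command(
  rows=[
    {"fingers":0.0,"dx":0.253,"dy":0.005,"dz":0,"wx":0,"wy":0,"wz":0},
    {"fingers":0.0,"dx":0.253,"dy":0.005,"dz":0,"wx":0,"wy":0,"wz":0},
    {"fingers":0.0,"dx":0,"dy":0,"dz":0.25,"wx":0,"wy":0,"wz":0},
    {"fingers":0.0,"dx":0,"dy":0,"dz":0.3,"wx":0,"wy":0,"wz":0},
    {"fingers":0.0,"dx":0,"dy":0,"dz":0.15,"wx":0,"wy":0,"wz":0},
    {"fingers":0.0,"dx":0,"dy":0,"dz":0,"wx":0,"wy":0,"wz":0},
    {"fingers":0.0,"dx":0,"dy":0,"dz":0.06,"wx":0,"wy":0,"wz":0},
    {"fingers":0.0,"dx":0,"dy":0,"dz":0.06,"wx":0,"wy":0,"wz":0},
    {"fingers":0.0,"dx":0,"dy":0,"dz":0.04,"wx":0,"wy":0,"wz":0},
    {"fingers":0.0,"dx":0,"dy":0,"dz":0.025,"wx":0,"wy":0,"wz":0},
    {"fingers":0.0,"dx":0,"dy":0,"dz":0.017,"wx":0,"wy":0,"wz":0},
    {"fingers":0.0,"dx":0,"dy":0,"dz":0,"wx":0,"wy":0,"wz":0},
    {"fingers":0.0,"dx":0,"dy":0,"dz":0,"wx":0,"wy":0,"wz":0},
  ],
)

```text
clock: 25.3
ee_pos: [522.0, 61.2, 142.9]
eef_rot: [-0.0, 0.709, 0.705, -0.0]
wrist_force: [-1.6, 3.4, -1.5]
finger_gap: 25.3
gripper_force: 15.0
```

>>> arm_command(
  rows=[
    {"fingers":0.5,"dx":0,"dy":0,"dz":0,"wx":0,"wy":0,"wz":0},
    {"fingers":0.5,"dx":0,"dy":0,"dz":0,"wx":0,"wy":0,"wz":0},
    {"fingers":0.5,"dx":0,"dy":0,"dz":0,"wx":0,"wy":0,"wz":0},
    {"fingers":0.5,"dx":0,"dy":0,"dz":-0.2,"wx":0,"wy":0,"wz":0},
    {"fingers":0.6,"dx":0,"dy":0,"dz":-0.4,"wx":0,"wy":0,"wz":0},
    {"fingers":0.6,"dx":0,"dy":0,"dz":-0.3,"wx":0,"wy":0,"wz":0},
    {"fingers":0.6,"dx":0,"dy":0,"dz":0,"wx":0,"wy":0,"wz":0},
    {"fingers":0.6,"dx":0,"dy":0,"dz":0,"wx":0,"wy":0,"wz":0},
  ],
)

```text
clock: 26.3
ee_pos: [521.8, 61.0, 250.3]
eef_rot: [-0.0, 0.709, 0.705, -0.001]
wrist_force: [-0.6, -0.1, -1.1]
finger_gap: 56.7
gripper_force: 0.0
```

```bash
python3 -c "
from h import *
snap('w11');caps('w11',67);print();caps('w7',67);go(590.5,55.2,176,1.0)"
```

```text
tcp [521.8  61.  250.3] yaw 1.566 j [ 0.01  0.05  1.51 -0.    1.58  0.01] t 26.3 gap 56.7
[324.4 243.2] [312, 229, 26, 30, 630] [522.  62.  67.]
[195. 363.] [185, 349, 23, 31, 460] [406.2 -49.1  67. ]
[447.9 357.6] [439, 349, 19, 17, 276] [630.4 -43.6  67. ]

[314.  241.7] [304, 234, 20, 17, 295] [518.3  57.1  67. ]
[195.  362.9] [185, 349, 23, 31, 458] [409.1 -56.   67. ]
[448.6 358.5] [439, 349, 20, 20, 317] [637.5 -53.2  67. ]
wz 0.0900 then dx 0.270 dy 0.510 dz 0.612
```

>>> arm_command(
  rows=[
    {"fingers":0.6,"dx":0,"dy":0,"dz":0,"wx":0,"wy":0,"wz":0.0225},
    {"fingers":0.6,"dx":0,"dy":0,"dz":0,"wx":0,"wy":0,"wz":0.0225},
    {"fingers":0.6,"dx":0,"dy":0,"dz":0,"wx":0,"wy":0,"wz":0.0225},
    {"fingers":0.6,"dx":0,"dy":0,"dz":0,"wx":0,"wy":0,"wz":0.0225},
    {"fingers":0.6,"dx":0.135,"dy":0.255,"dz":0,"wx":0,"wy":0,"wz":0},
    {"fingers":0.6,"dx":0.135,"dy":0.255,"dz":0,"wx":0,"wy":0,"wz":0},
    {"fingers":0.6,"dx":0,"dy":0,"dz":0,"wx":0,"wy":0,"wz":0},
    {"fingers":0.6,"dx":0,"dy":0,"dz":0.31,"wx":0,"wy":0,"wz":0},
    {"fingers":0.6,"dx":0,"dy":0,"dz":0.31,"wx":0,"wy":0,"wz":0},
    {"fingers":0.6,"dx":0,"dy":0,"dz":0,"wx":0,"wy":0,"wz":0},
    {"fingers":0,"dx":0,"dy":0,"dz":0,"wx":0,"wy":0,"wz":0},
    {"fingers":0,"dx":0,"dy":0,"dz":0,"wx":0,"wy":0,"wz":0},
    {"fingers":0,"dx":0,"dy":0,"dz":0,"wx":0,"wy":0,"wz":0},
    {"fingers":0,"dx":0,"dy":0,"dz":0,"wx":0,"wy":0,"wz":0},
  ],
  newtons=40,
)

```text
clock: 28.1
ee_pos: [591.0, 55.4, 177.2]
eef_rot: [-0.0, 0.877, 0.48, -0.0]
wrist_force: [-0.6, 0.5, 1.2]
finger_gap: 37.4
gripper_force: 40.0
```

>>> arm_command(
  rows=[
    {"fingers":0,"dx":0,"dy":0,"dz":0,"wx":0,"wy":0,"wz":-0.0278},
    {"fingers":0,"dx":0,"dy":0,"dz":0,"wx":0,"wy":0,"wz":-0.0278},
    {"fingers":0,"dx":0,"dy":0,"dz":0,"wx":0,"wy":0,"wz":-0.0278},
    {"fingers":0,"dx":0,"dy":0,"dz":0,"wx":0,"wy":0,"wz":-0.0278},
    {"fingers":0,"dx":0,"dy":0,"dz":0,"wx":0,"wy":0,"wz":-0.0278},
    {"fingers":0,"dx":0,"dy":0,"dz":0,"wx":0,"wy":0,"wz":-0.0278},
    {"fingers":0,"dx":0,"dy":0,"dz":0,"wx":0,"wy":0,"wz":0},
    {"fingers":0,"dx":0,"dy":0,"dz":0,"wx":0,"wy":0,"wz":0},
  ],
)

```text
clock: 29.1
ee_pos: [591.1, 55.4, 177.2]
eef_rot: [-0.0, 0.521, 0.854, -0.0]
wrist_force: [-0.6, 0.4, 1.4]
finger_gap: 37.1
gripper_force: 40.0
```

>>> arm_command(
  rows=[
    {"fingers":0.6,"dx":0,"dy":0,"dz":0,"wx":0,"wy":0,"wz":0},
    {"fingers":0.6,"dx":0,"dy":0,"dz":0,"wx":0,"wy":0,"wz":0},
    {"fingers":0.6,"dx":0,"dy":0,"dz":0,"wx":0,"wy":0,"wz":0},
    {"fingers":0.6,"dx":0,"dy":0,"dz":-0.35,"wx":0,"wy":0,"wz":0},
    {"fingers":0.6,"dx":0,"dy":0,"dz":-0.3,"wx":0,"wy":0,"wz":0.0257},
    {"fingers":0.6,"dx":0,"dy":0,"dz":0,"wx":0,"wy":0,"wz":0.0257},
    {"fingers":0.6,"dx":0,"dy":0,"dz":0,"wx":0,"wy":0,"wz":0.0257},
    {"fingers":0.6,"dx":-0.411,"dy":-0.247,"dz":0,"wx":0,"wy":0,"wz":0},
    {"fingers":0.6,"dx":-0.411,"dy":-0.247,"dz":0,"wx":0,"wy":0,"wz":0},
    {"fingers":0.6,"dx":-0.411,"dy":-0.247,"dz":0,"wx":0,"wy":0,"wz":0},
    {"fingers":0.6,"dx":-0.411,"dy":-0.247,"dz":0,"wx":0,"wy":0,"wz":0},
    {"fingers":0.6,"dx":-0.411,"dy":-0.247,"dz":0,"wx":0,"wy":0,"wz":0},
    {"fingers":0.6,"dx":-0.411,"dy":-0.247,"dz":0,"wx":0,"wy":0,"wz":0},
    {"fingers":0.6,"dx":0,"dy":0,"dz":0,"wx":0,"wy":0,"wz":0},
    {"fingers":0.6,"dx":0,"dy":0,"dz":0,"wx":0,"wy":0,"wz":0},
  ],
  newtons=15,
)

```text
clock: 30.98
ee_pos: [411.5, -239.1, 254.9]
eef_rot: [-0.0, 0.71, 0.704, 0.0]
wrist_force: [-0.3, 0.7, -1.0]
finger_gap: 56.1
gripper_force: 0.0
```

```bash
python3 -c "
from h import *
snap('w12');caps('w12');go(407,-238,126.5)"
```

```text
tcp [ 411.5 -239.1  254.9] yaw 1.563 j [-0.65 -0.06  1.62  0.    1.59 -0.64] t 30.975 gap 56.1
[320.3 236.2] [312, 226, 17, 23, 305] [ 408.8 -237.4   53.5]
[  4.6 247.6] [0, 235, 12, 27, 258] [  68.5 -246.9   53.5]
[547. 340.] [532, 327, 30, 27, 596] [ 638.5 -348.3   53.5]
[194.9 363.1] [185, 349, 23, 31, 452] [ 287.9 -361.5   53.5]
[451.1 362.9] [439, 349, 23, 31, 452] [ 531.9 -363.1   53.5]
wz 0.0000 then dx 0.005 dy -0.040 dz 1.070
```

>>> arm_command(
  rows=[
    {"fingers":0.6,"dx":0.009,"dy":-0.031,"dz":0.4,"wx":0,"wy":0,"wz":0},
    {"fingers":0.6,"dx":0,"dy":0,"dz":0.35,"wx":0,"wy":0,"wz":0},
    {"fingers":0.6,"dx":0,"dy":0,"dz":0.22,"wx":0,"wy":0,"wz":0},
    {"fingers":0.6,"dx":0,"dy":0,"dz":0.097,"wx":0,"wy":0,"wz":0},
    {"fingers":0.6,"dx":0,"dy":0,"dz":0,"wx":0,"wy":0,"wz":0},
    {"fingers":0.0,"dx":0,"dy":0,"dz":0,"wx":0,"wy":0,"wz":0},
    {"fingers":0.0,"dx":0,"dy":0,"dz":0,"wx":0,"wy":0,"wz":0},
    {"fingers":0.0,"dx":0,"dy":0,"dz":0,"wx":0,"wy":0,"wz":0},
    {"fingers":0.0,"dx":0,"dy":0,"dz":0,"wx":0,"wy":0,"wz":0},
    {"fingers":0.0,"dx":0,"dy":0,"dz":0,"wx":0,"wy":0,"wz":0},
  ],
  newtons=15,
)

```text
clock: 32.28
ee_pos: [407.7, -238.5, 127.4]
eef_rot: [0.0, 0.71, 0.705, -0.0]
wrist_force: [-1.1, 0.7, 2.7]
finger_gap: 25.4
gripper_force: 14.9
```

>>> arm_command(
  rows=[
    {"fingers":0.0,"dx":0,"dy":0,"dz":-0.2,"wx":0,"wy":0,"wz":0},
    {"fingers":0.0,"dx":0,"dy":0,"dz":-0.4,"wx":0,"wy":0,"wz":0},
    {"fingers":0.0,"dx":0,"dy":0,"dz":-0.42,"wx":0,"wy":0,"wz":0},
    {"fingers":0.0,"dx":0,"dy":0,"dz":0,"wx":0,"wy":0,"wz":0},
    {"fingers":0.0,"dx":0.399,"dy":0.183,"dz":0,"wx":0,"wy":0,"wz":0},
    {"fingers":0.0,"dx":0.399,"dy":0.183,"dz":0,"wx":0,"wy":0,"wz":0},
    {"fingers":0.0,"dx":0.399,"dy":0.183,"dz":0,"wx":0,"wy":0,"wz":0},
    {"fingers":0.0,"dx":0.399,"dy":0.183,"dz":0,"wx":0,"wy":0,"wz":0},
    {"fingers":0.0,"dx":0.399,"dy":0.183,"dz":0,"wx":0,"wy":0,"wz":0},
    {"fingers":0.0,"dx":0,"dy":0,"dz":0,"wx":0,"wy":0,"wz":0},
    {"fingers":0.0,"dx":0,"dy":0,"dz":0,"wx":0,"wy":0,"wz":0},
  ],
)

```text
clock: 33.65
ee_pos: [518.3, 0.2, 247.5]
eef_rot: [-0.001, 0.709, 0.705, -0.001]
wrist_force: [0.1, -0.1, -1.5]
finger_gap: 25.2
gripper_force: 15.0
```

```bash
python3 -c "
from h import *
snap('w13');pocket('w13');go(521.3,60.4,141.2)"
```

```text
tcp [5.183e+02 2.000e-01 2.475e+02] yaw 1.564 j [-0.11  0.04  1.53 -0.    1.57 -0.1 ] t 33.65 gap 25.2
w6 ring 326.0625 159.9375 16.8875 [520.6  62.   39. ] brightness 217
   held cap (np.float32(323.4375), np.float32(301.6875)) 27.3125 [ -0.6   4.6 -74.2]
w13 ring 326.8125 158.8125 16.5875 [520.3  62.   39. ] brightness 216
   held cap (np.float32(323.4375), np.float32(304.3125)) 27.3125 [ -0.6   3.2 -74.2]
wz 0.0000 then dx 0.506 dy 0.021 dz 0.889
```

>>> arm_command(
  rows=[
    {"fingers":0.0,"dx":0.24,"dy":0.011,"dz":0,"wx":0,"wy":0,"wz":0},
    {"fingers":0.0,"dx":0.239,"dy":0.01,"dz":0,"wx":0,"wy":0,"wz":0},
    {"fingers":0.0,"dx":0,"dy":0,"dz":0.25,"wx":0,"wy":0,"wz":0},
    {"fingers":0.0,"dx":0,"dy":0,"dz":0.3,"wx":0,"wy":0,"wz":0},
    {"fingers":0.0,"dx":0,"dy":0,"dz":0.15,"wx":0,"wy":0,"wz":0},
    {"fingers":0.0,"dx":0,"dy":0,"dz":0,"wx":0,"wy":0,"wz":0},
    {"fingers":0.0,"dx":0,"dy":0,"dz":0.06,"wx":0,"wy":0,"wz":0},
    {"fingers":0.0,"dx":0,"dy":0,"dz":0.06,"wx":0,"wy":0,"wz":0},
    {"fingers":0.0,"dx":0,"dy":0,"dz":0.04,"wx":0,"wy":0,"wz":0},
    {"fingers":0.0,"dx":0,"dy":0,"dz":0.02,"wx":0,"wy":0,"wz":0},
    {"fingers":0.0,"dx":0,"dy":0,"dz":0.015,"wx":0,"wy":0,"wz":0},
    {"fingers":0.0,"dx":0,"dy":0,"dz":0,"wx":0,"wy":0,"wz":0},
    {"fingers":0.0,"dx":0,"dy":0,"dz":0,"wx":0,"wy":0,"wz":0},
  ],
)

```text
clock: 35.33
ee_pos: [521.9, 58.0, 141.3]
eef_rot: [-0.0, 0.709, 0.705, -0.0]
wrist_force: [-1.2, 2.6, -1.9]
finger_gap: 25.2
gripper_force: 15.0
```

>>> arm_command(
  rows=[
    {"fingers":0.5,"dx":0,"dy":0,"dz":0,"wx":0,"wy":0,"wz":0},
    {"fingers":0.5,"dx":0,"dy":0,"dz":0,"wx":0,"wy":0,"wz":0},
    {"fingers":0.5,"dx":0,"dy":0,"dz":0,"wx":0,"wy":0,"wz":0},
    {"fingers":0.5,"dx":0,"dy":0,"dz":-0.2,"wx":0,"wy":0,"wz":0},
    {"fingers":0.6,"dx":0,"dy":0,"dz":-0.4,"wx":0,"wy":0,"wz":0},
    {"fingers":0.6,"dx":0,"dy":0,"dz":-0.3,"wx":0,"wy":0,"wz":0},
    {"fingers":0.6,"dx":0,"dy":0,"dz":0,"wx":0,"wy":0,"wz":0},
    {"fingers":0.6,"dx":0,"dy":0,"dz":0,"wx":0,"wy":0,"wz":0},
  ],
)

```text
clock: 36.33
ee_pos: [521.6, 57.7, 248.7]
eef_rot: [-0.0, 0.71, 0.705, -0.001]
wrist_force: [0.0, 0.5, -1.2]
finger_gap: 56.8
gripper_force: 0.0
```

```bash
python3 -c "
from h import *
snap('w14');caps('w14',67);go(590.5,55.2,176,1.0)"
```

```text
tcp [521.6  57.7 248.7] yaw 1.564 j [ 0.    0.05  1.52 -0.    1.58  0.01] t 36.325 gap 56.8
[323.4 240.4] [310, 226, 28, 30, 685] [521.   61.4  67. ]
[196.7 359.7] [187, 349, 21, 24, 357] [408.6 -47.3  67. ]
[447.6 357.7] [439, 349, 18, 18, 274] [629.1 -46.2  67. ]
wz 0.0898 then dx 0.294 dy 0.497 dz 0.600
```

>>> arm_command(
  rows=[
    {"fingers":0.6,"dx":0,"dy":0,"dz":0,"wx":0,"wy":0,"wz":0.0225},
    {"fingers":0.6,"dx":0,"dy":0,"dz":0,"wx":0,"wy":0,"wz":0.0225},
    {"fingers":0.6,"dx":0,"dy":0,"dz":0,"wx":0,"wy":0,"wz":0.0225},
    {"fingers":0.6,"dx":0,"dy":0,"dz":0,"wx":0,"wy":0,"wz":0.0225},
    {"fingers":0.6,"dx":0.147,"dy":0.249,"dz":0,"wx":0,"wy":0,"wz":0},
    {"fingers":0.6,"dx":0.147,"dy":0.249,"dz":0,"wx":0,"wy":0,"wz":0},
    {"fingers":0.6,"dx":0,"dy":0,"dz":0,"wx":0,"wy":0,"wz":0},
    {"fingers":0.6,"dx":0,"dy":0,"dz":0.3,"wx":0,"wy":0,"wz":0},
    {"fingers":0.6,"dx":0,"dy":0,"dz":0.305,"wx":0,"wy":0,"wz":0},
    {"fingers":0.6,"dx":0,"dy":0,"dz":0,"wx":0,"wy":0,"wz":0},
    {"fingers":0,"dx":0,"dy":0,"dz":0,"wx":0,"wy":0,"wz":0},
    {"fingers":0,"dx":0,"dy":0,"dz":0,"wx":0,"wy":0,"wz":0},
    {"fingers":0,"dx":0,"dy":0,"dz":0,"wx":0,"wy":0,"wz":0},
    {"fingers":0,"dx":0,"dy":0,"dz":0,"wx":0,"wy":0,"wz":0},
  ],
  newtons=40,
)

```text
clock: 38.12
ee_pos: [591.1, 55.4, 177.9]
eef_rot: [-0.0, 0.878, 0.479, -0.0]
wrist_force: [-2.2, 1.7, 3.2]
finger_gap: 37.4
gripper_force: 40.0
```

>>> arm_command(
  rows=[
    {"fingers":0,"dx":0,"dy":0,"dz":0,"wx":0,"wy":0,"wz":-0.0278},
    {"fingers":0,"dx":0,"dy":0,"dz":0,"wx":0,"wy":0,"wz":-0.0278},
    {"fingers":0,"dx":0,"dy":0,"dz":0,"wx":0,"wy":0,"wz":-0.0278},
    {"fingers":0,"dx":0,"dy":0,"dz":0,"wx":0,"wy":0,"wz":-0.0278},
    {"fingers":0,"dx":0,"dy":0,"dz":0,"wx":0,"wy":0,"wz":-0.0278},
    {"fingers":0,"dx":0,"dy":0,"dz":0,"wx":0,"wy":0,"wz":-0.0278},
    {"fingers":0,"dx":0,"dy":0,"dz":0,"wx":0,"wy":0,"wz":0},
    {"fingers":0,"dx":0,"dy":0,"dz":0,"wx":0,"wy":0,"wz":0},
  ],
)

```text
clock: 39.12
ee_pos: [591.2, 55.4, 177.9]
eef_rot: [-0.0, 0.522, 0.853, 0.0]
wrist_force: [-4.9, 0.4, 5.8]
finger_gap: 37.2
gripper_force: 40.0
```

>>> arm_command(
  rows=[
    {"fingers":0.6,"dx":0,"dy":0,"dz":0,"wx":0,"wy":0,"wz":0},
    {"fingers":0.6,"dx":0,"dy":0,"dz":0,"wx":0,"wy":0,"wz":0},
    {"fingers":0.6,"dx":0,"dy":0,"dz":0,"wx":0,"wy":0,"wz":0},
    {"fingers":0.6,"dx":0,"dy":0,"dz":-0.35,"wx":0,"wy":0,"wz":0},
    {"fingers":0.6,"dx":0,"dy":0,"dz":-0.3,"wx":0,"wy":0,"wz":0.0257},
    {"fingers":0.6,"dx":0,"dy":0,"dz":0,"wx":0,"wy":0,"wz":0.0257},
    {"fingers":0.6,"dx":0,"dy":0,"dz":0,"wx":0,"wy":0,"wz":0.0257},
    {"fingers":0.6,"dx":-0.424,"dy":-0.2,"dz":0,"wx":0,"wy":0,"wz":0},
    {"fingers":0.6,"dx":-0.424,"dy":-0.2,"dz":0,"wx":0,"wy":0,"wz":0},
    {"fingers":0.6,"dx":-0.424,"dy":-0.2,"dz":0,"wx":0,"wy":0,"wz":0},
    {"fingers":0.6,"dx":-0.424,"dy":-0.2,"dz":0,"wx":0,"wy":0,"wz":0},
    {"fingers":0.6,"dx":-0.424,"dy":-0.2,"dz":0,"wx":0,"wy":0,"wz":0},
    {"fingers":0.6,"dx":-0.424,"dy":-0.2,"dz":0,"wx":0,"wy":0,"wz":0},
    {"fingers":0.6,"dx":-0.424,"dy":-0.2,"dz":0,"wx":0,"wy":0,"wz":0},
    {"fingers":0.6,"dx":-0.424,"dy":-0.2,"dz":0,"wx":0,"wy":0,"wz":0},
    {"fingers":0.6,"dx":0,"dy":0,"dz":0,"wx":0,"wy":0,"wz":0},
    {"fingers":0.6,"dx":0,"dy":0,"dz":0,"wx":0,"wy":0,"wz":0},
  ],
  newtons=15,
)

```text
clock: 41.25
ee_pos: [395.9, -350.0, 255.0]
eef_rot: [-0.0, 0.71, 0.704, 0.0]
wrist_force: [0.9, 0.1, 0.3]
finger_gap: 56.1
gripper_force: 0.0
```

```bash
python3 -c "
from h import *
snap('w15');caps('w15');go(393,-349,126.5)"
```

```text
tcp [ 395.9 -350.   255. ] yaw 1.561 j [-0.83  0.05  1.5   0.    1.59 -0.82] t 41.25 gap 56.1
[214.7 243.1] [188, 209, 56, 63, 2229] [ 306.7 -353.2   53.5]
[625.5 265.8] [611, 257, 29, 18, 441] [ 714.8 -382.9   53.5]
[195. 363.] [185, 349, 23, 31, 453] [ 272.1 -472.    53.5]
[451.1 363. ] [439, 349, 23, 31, 453] [ 516.1 -474.2   53.5]
wz 0.0000 then dx 0.003 dy -0.027 dz 1.072
```

```bash
python3 -c "
from h import *
c,p,Rm=load('w15');im=c['image'].astype(int)
b=cv2.GaussianBlur(c['image'],(5,5),0).astype(int)
rb=b[:,:,0]-b[:,:,2]
for y in range(190,300,9):print(y,' '.join('%4d/%3d'%(rb[y,x],b[y,x,1]) for x in range(262,390,9)))
for th in(0,4):
  m=((rb>th)&(rb<60)).astype(np.uint8);m[345:]=0
  m=cv2.morphologyEx(m,cv2.MORPH_OPEN,np.ones((7,7),np.uint8));n,l,st,ce=cv2.connectedComponentsWithStats(m)
  for i in range(1,n):
    if 150<st[i,4]<3000:print(th,ce[i].round(1),st[i].tolist(),wonz(c,p,Rm,ce[i],53.5).round(1))
"
```

```text
190   -9/175   -9/175   -9/175  -10/176   -9/175  -10/175  -10/175  -10/175  -10/174  -10/174  -10/172   -9/172  -10/172   -9/171   -9/172
199   -9/176   -9/175  -10/176   -9/176  -10/175  -10/175  -10/176   -9/175  -10/174   -9/174  -10/173   -9/173   -9/172   -8/165   -9/171
208  -10/175  -10/175  -10/175  -10/175  -10/175  -10/175   -9/175  -10/175   -9/174   -9/174  -10/173  -10/172   -9/171   -9/172  -10/172
217  -10/176   -9/175  -10/175   -9/175  -10/176   -8/164    2/109    0/111  -10/175  -10/174  -10/173  -10/172   -6/164   -9/172  -10/171
226  -10/175   -9/176  -10/175  -10/175  -10/175    3/101    8/127    6/112   -9/173  -10/173  -10/173   -8/168   -9/172   -9/172   -9/171
235  -10/175  -10/175   -9/176  -10/175  -10/175    6/109    6/116    8/131   -8/163  -10/173   -9/173   -6/168   -9/171   -9/172   -9/172
244  -10/175  -10/175  -10/175  -10/175   -9/175    7/106    7/108    7/117   -8/169   -9/173   -7/172   -6/168   -9/173  -10/173   -9/172
253   -6/161   -5/150   -7/160   -9/170   -9/174  -10/173   -3/142   -8/165  -10/173   -8/172   -6/172   -5/167  -10/172   -9/1
[... 443 characters left out ...]
-10/167  -10/173   -9/173  -10/172   -9/172  -10/172  -10/173  -10/173   -9/174   -9/174   -7/172   -6/173   -1/ 29   -3/ 81
298   -1/ 11  -10/164   -9/173  -10/173   -9/172  -10/172  -10/172  -10/173   -9/174  -10/174   -8/175   -5/171   -7/174   -3/ 26   -1/ 36
0 [  3.2 198.8] [0, 185, 9, 27, 190] [  65.1 -304.5   53.5]
0 [214.6 243.3] [187, 209, 58, 64, 2382] [ 306.6 -353.4   53.5]
0 [317.9 234.2] [304, 215, 29, 38, 854] [ 391.2 -346.6   53.5]
4 [  3.1 198.7] [0, 185, 9, 27, 182] [  64.9 -304.4   53.5]
4 [214.5 243.1] [187, 209, 57, 63, 2294] [ 306.6 -353.3   53.5]
4 [317.8 236.6] [305, 223, 27, 29, 651] [ 391.1 -348.6   53.5]
4 [625.6 265.1] [611, 255, 29, 20, 478] [ 714.6 -382.1   53.5]
```

>>> arm_command(
  rows=[
    {"fingers":0.6,"dx":0.011,"dy":-0.04,"dz":0.4,"wx":0,"wy":0,"wz":0},
    {"fingers":0.6,"dx":0,"dy":0,"dz":0.35,"wx":0,"wy":0,"wz":0},
    {"fingers":0.6,"dx":0,"dy":0,"dz":0.22,"wx":0,"wy":0,"wz":0},
    {"fingers":0.6,"dx":0,"dy":0,"dz":0.1,"wx":0,"wy":0,"wz":0},
    {"fingers":0.6,"dx":0,"dy":0,"dz":0,"wx":0,"wy":0,"wz":0},
    {"fingers":0.0,"dx":0,"dy":0,"dz":0,"wx":0,"wy":0,"wz":0},
    {"fingers":0.0,"dx":0,"dy":0,"dz":0,"wx":0,"wy":0,"wz":0},
    {"fingers":0.0,"dx":0,"dy":0,"dz":0,"wx":0,"wy":0,"wz":0},
    {"fingers":0.0,"dx":0,"dy":0,"dz":0,"wx":0,"wy":0,"wz":0},
    {"fingers":0.0,"dx":0,"dy":0,"dz":0,"wx":0,"wy":0,"wz":0},
  ],
  newtons=15,
)

```text
clock: 42.55
ee_pos: [391.2, -349.1, 127.5]
eef_rot: [0.001, 0.71, 0.704, -0.0]
wrist_force: [-0.2, -0.8, 3.0]
finger_gap: 25.1
gripper_force: 15.0
```

>>> arm_command(
  rows=[
    {"fingers":0.0,"dx":0,"dy":0,"dz":-0.2,"wx":0,"wy":0,"wz":0},
    {"fingers":0.0,"dx":0,"dy":0,"dz":-0.4,"wx":0,"wy":0,"wz":0},
    {"fingers":0.0,"dx":0,"dy":0,"dz":-0.42,"wx":0,"wy":0,"wz":0},
    {"fingers":0.0,"dx":0,"dy":0,"dz":0,"wx":0,"wy":0,"wz":0},
    {"fingers":0.0,"dx":0.417,"dy":0.148,"dz":0,"wx":0,"wy":0,"wz":0},
    {"fingers":0.0,"dx":0.417,"dy":0.148,"dz":0,"wx":0,"wy":0,"wz":0},
    {"fingers":0.0,"dx":0.417,"dy":0.148,"dz":0,"wx":0,"wy":0,"wz":0},
    {"fingers":0.0,"dx":0.417,"dy":0.148,"dz":0,"wx":0,"wy":0,"wz":0},
    {"fingers":0.0,"dx":0.417,"dy":0.148,"dz":0,"wx":0,"wy":0,"wz":0},
    {"fingers":0.0,"dx":0.417,"dy":0.148,"dz":0,"wx":0,"wy":0,"wz":0},
    {"fingers":0.0,"dx":0.417,"dy":0.148,"dz":0,"wx":0,"wy":0,"wz":0},
    {"fingers":0.0,"dx":0,"dy":0,"dz":0,"wx":0,"wy":0,"wz":0},
    {"fingers":0.0,"dx":0,"dy":0,"dz":0,"wx":0,"wy":0,"wz":0},
  ],
)

```text
clock: 44.18
ee_pos: [517.6, 0.2, 247.3]
eef_rot: [-0.001, 0.71, 0.704, -0.001]
wrist_force: [-0.4, 0.3, -1.7]
finger_gap: 25.0
gripper_force: 15.0
```

```bash
python3 -c "
from h import *
snap('w16');pocket('w16');go(521.3,60.4,141.2)"
```

```text
tcp [5.176e+02 2.000e-01 2.473e+02] yaw 1.563 j [-0.11  0.03  1.54 -0.    1.57 -0.1 ] t 44.175 gap 25.0
w6 ring 326.0625 159.9375 16.8875 [520.6  62.   39. ] brightness 217
   held cap (np.float32(323.4375), np.float32(301.6875)) 27.3125 [ -0.6   4.6 -74.2]
w16 ring 330.5625 158.4375 19.1 [522.5  62.3  39. ] brightness 215
   held cap (np.float32(323.4375), np.float32(306.5625)) 27.3125 [ -0.6   2.  -74.2]
wz 0.0000 then dx 0.506 dy 0.026 dz 0.888
```

>>> arm_command(
  rows=[
    {"fingers":0.0,"dx":0.245,"dy":0.014,"dz":0,"wx":0,"wy":0,"wz":0},
    {"fingers":0.0,"dx":0.245,"dy":0.014,"dz":0,"wx":0,"wy":0,"wz":0},
    {"fingers":0.0,"dx":0,"dy":0,"dz":0.25,"wx":0,"wy":0,"wz":0},
    {"fingers":0.0,"dx":0,"dy":0,"dz":0.3,"wx":0,"wy":0,"wz":0},
    {"fingers":0.0,"dx":0,"dy":0,"dz":0.15,"wx":0,"wy":0,"wz":0},
    {"fingers":0.0,"dx":0,"dy":0,"dz":0,"wx":0,"wy":0,"wz":0},
    {"fingers":0.0,"dx":0,"dy":0,"dz":0.06,"wx":0,"wy":0,"wz":0},
    {"fingers":0.0,"dx":0,"dy":0,"dz":0.06,"wx":0,"wy":0,"wz":0},
    {"fingers":0.0,"dx":0,"dy":0,"dz":0.04,"wx":0,"wy":0,"wz":0},
    {"fingers":0.0,"dx":0,"dy":0,"dz":0.02,"wx":0,"wy":0,"wz":0},
    {"fingers":0.0,"dx":0,"dy":0,"dz":0.015,"wx":0,"wy":0,"wz":0},
    {"fingers":0.0,"dx":0,"dy":0,"dz":0,"wx":0,"wy":0,"wz":0},
    {"fingers":0.0,"dx":0,"dy":0,"dz":0,"wx":0,"wy":0,"wz":0},
  ],
)

```text
clock: 45.85
ee_pos: [522.0, 59.2, 141.7]
eef_rot: [-0.0, 0.71, 0.704, -0.0]
wrist_force: [-2.1, 2.7, -0.5]
finger_gap: 25.5
gripper_force: 15.0
```

>>> arm_command(
  rows=[
    {"fingers":0.5,"dx":0,"dy":0,"dz":0,"wx":0,"wy":0,"wz":0},
    {"fingers":0.5,"dx":0,"dy":0,"dz":0,"wx":0,"wy":0,"wz":0},
    {"fingers":0.5,"dx":0,"dy":0,"dz":0,"wx":0,"wy":0,"wz":0},
    {"fingers":0.5,"dx":0,"dy":0,"dz":-0.2,"wx":0,"wy":0,"wz":0},
    {"fingers":0.6,"dx":0,"dy":0,"dz":-0.4,"wx":0,"wy":0,"wz":0},
    {"fingers":0.6,"dx":0,"dy":0,"dz":-0.3,"wx":0,"wy":0,"wz":0},
    {"fingers":0.6,"dx":0,"dy":0,"dz":0,"wx":0,"wy":0,"wz":0},
    {"fingers":0.6,"dx":0,"dy":0,"dz":0,"wx":0,"wy":0,"wz":0},
  ],
)

```text
clock: 46.85
ee_pos: [521.9, 59.0, 248.8]
eef_rot: [-0.0, 0.71, 0.704, -0.001]
wrist_force: [-1.6, 0.1, 0.2]
finger_gap: 56.4
gripper_force: 0.0
```

```bash
python3 -c "
from h import *
snap('w17');caps('w17',67);go(590.5,55.2,176,1.0)
c,p,Rm=load('w17')
t=capture('top')['image'];s=capture('side')['image']
a=cv2.resize(c['image'][60:340,160:480],None,fx=1.5,fy=1.5);b=cv2.resize(t[130:350,170:480],(320,210));d=cv2.resize(s[180:390,150:470],(320,210))
cv2.imwrite('pics/w17z.png',np.hstack([a,np.vstack([b,d])])[:,:,::-1])
"
```

```text
tcp [521.9  59.  248.8] yaw 1.562 j [ 0.    0.05  1.52 -0.    1.58  0.01] t 46.85 gap 56.4
[195. 363.] [185, 349, 23, 31, 461] [406.4 -49.5  67. ]
[448.4 358. ] [439, 349, 20, 18, 297] [629.9 -45.5  67. ]
wz 0.0895 then dx 0.284 dy 0.501 dz 0.600
```

View pics/w17z.png

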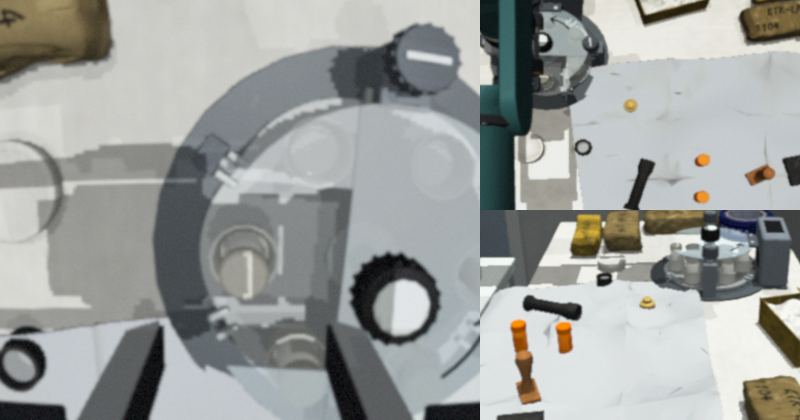

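The picture shows the fourth vial seated at about pixel (321,240), its neighbour filled, and no white vials left on the sheet. The last three clicks I'll do as one half turn.

>>> arm_command(
  rows=[
    {"fingers":0.6,"dx":0,"dy":0,"dz":0,"wx":0,"wy":0,"wz":0.0275},
    {"fingers":0.6,"dx":0,"dy":0,"dz":0,"wx":0,"wy":0,"wz":0.0275},
    {"fingers":0.6,"dx":0,"dy":0,"dz":0,"wx":0,"wy":0,"wz":0.0275},
    {"fingers":0.6,"dx":0,"dy":0,"dz":0,"wx":0,"wy":0,"wz":0.0275},
    {"fingers":0.6,"dx":0,"dy":0,"dz":0,"wx":0,"wy":0,"wz":0.0275},
    {"fingers":0.6,"dx":0,"dy":0,"dz":0,"wx":0,"wy":0,"wz":0.0275},
    {"fingers":0.6,"dx":0,"dy":0,"dz":0,"wx":0,"wy":0,"wz":0.0275},
    {"fingers":0.6,"dx":0,"dy":0,"dz":0,"wx":0,"wy":0,"wz":0.0275},
    {"fingers":0.6,"dx":0,"dy":0,"dz":0,"wx":0,"wy":0,"wz":0.0275},
    {"fingers":0.6,"dx":0.286,"dy":0.018,"dz":0,"wx":0,"wy":0,"wz":0},
    {"fingers":0.6,"dx":0.286,"dy":0.018,"dz":0,"wx":0,"wy":0,"wz":0},
    {"fingers":0.6,"dx":0,"dy":0,"dz":0,"wx":0,"wy":0,"wz":0},
    {"fingers":0.6,"dx":0,"dy":0,"dz":0.3,"wx":0,"wy":0,"wz":0},
    {"fingers":0.6,"dx":0,"dy":0,"dz":0.305,"wx":0,"wy":0,"wz":0},
    {"fingers":0.6,"dx":0,"dy":0,"dz":0,"wx":0,"wy":0,"wz":0},
    {"fingers":0,"dx":0,"dy":0,"dz":0,"wx":0,"wy":0,"wz":0},
    {"fingers":0,"dx":0,"dy":0,"dz":0,"wx":0,"wy":0,"wz":0},
    {"fingers":0,"dx":0,"dy":0,"dz":0,"wx":0,"wy":0,"wz":0},
    {"fingers":0,"dx":0,"dy":0,"dz":0,"wx":0,"wy":0,"wz":0},
  ],
  newtons=40,
)

```text
clock: 49.38
ee_pos: [590.9, 55.4, 178.1]
eef_rot: [-0.0, 1.0, 0.004, 0.0]
wrist_force: [-0.5, 0.8, 2.1]
finger_gap: 37.4
gripper_force: 40.0
```

>>> arm_command(
  rows=[
    {"fingers":0,"dx":0,"dy":0,"dz":0,"wx":0,"wy":0,"wz":-0.0278},
    {"fingers":0,"dx":0,"dy":0,"dz":0,"wx":0,"wy":0,"wz":-0.0278},
    {"fingers":0,"dx":0,"dy":0,"dz":0,"wx":0,"wy":0,"wz":-0.0278},
    {"fingers":0,"dx":0,"dy":0,"dz":0,"wx":0,"wy":0,"wz":-0.0278},
    {"fingers":0,"dx":0,"dy":0,"dz":0,"wx":0,"wy":0,"wz":-0.0278},
    {"fingers":0,"dx":0,"dy":0,"dz":0,"wx":0,"wy":0,"wz":-0.0278},
    {"fingers":0,"dx":0,"dy":0,"dz":0,"wx":0,"wy":0,"wz":-0.0278},
    {"fingers":0,"dx":0,"dy":0,"dz":0,"wx":0,"wy":0,"wz":-0.0278},
    {"fingers":0,"dx":0,"dy":0,"dz":0,"wx":0,"wy":0,"wz":-0.0278},
    {"fingers":0,"dx":0,"dy":0,"dz":0,"wx":0,"wy":0,"wz":-0.0278},
    {"fingers":0,"dx":0,"dy":0,"dz":0,"wx":0,"wy":0,"wz":-0.0278},
    {"fingers":0,"dx":0,"dy":0,"dz":0,"wx":0,"wy":0,"wz":-0.0278},
    {"fingers":0,"dx":0,"dy":0,"dz":0,"wx":0,"wy":0,"wz":-0.0278},
    {"fingers":0,"dx":0,"dy":0,"dz":0,"wx":0,"wy":0,"wz":-0.0278},
    {"fingers":0,"dx":0,"dy":0,"dz":0,"wx":0,"wy":0,"wz":-0.0278},
    {"fingers":0,"dx":0,"dy":0,"dz":0,"wx":0,"wy":0,"wz":-0.0278},
    {"fingers":0,"dx":0,"dy":0,"dz":0,"wx":0,"wy":0,"wz":-0.0278},
    {"fingers":0,"dx":0,"dy":0,"dz":0,"wx":0,"wy":0,"wz":-0.0278},
    {"fingers":0,"dx":0,"dy":0,"dz":0,"wx":0,"wy":0,"wz":0},
    {"fingers":0,"dx":0,"dy":0,"dz":0,"wx":0,"wy":0,"wz":0},
  ],
)

```text
clock: 51.88
ee_pos: [591.0, 55.5, 178.1]
eef_rot: [0.0, -0.004, 1.0, 0.0]
wrist_force: [-1.8, 0.3, 5.4]
finger_gap: 37.3
gripper_force: 40.0
```

```bash
python3 -c "
from h import *
p,R_,o=wpose();print(p,np.arctan2(R_[1,0],R_[0,0]),o['joints'],o['ft_torque'],o['wrist_force'])"
```

```text
[591.04542151  55.45147649 178.069362  ] -3.1344239448380553 [-2.06395986e-03  2.37815933e-01  1.44813159e+00  2.83047907e-04
  1.45472140e+00 -1.58006177e+00] [0.24788851 0.22150874 0.00403013] [-1.82375768  0.31863983  5.37696514]
```

>>> arm_command(
  rows=[
    {"fingers":0.6,"dx":0,"dy":0,"dz":0,"wx":0,"wy":0,"wz":0},
    {"fingers":0.6,"dx":0,"dy":0,"dz":0,"wx":0,"wy":0,"wz":0},
    {"fingers":0.6,"dx":0,"dy":0,"dz":0,"wx":0,"wy":0,"wz":0},
    {"fingers":0.6,"dx":0,"dy":0,"dz":-0.3,"wx":0,"wy":0,"wz":0},
    {"fingers":0.6,"dx":0,"dy":0,"dz":-0.3,"wx":0,"wy":0,"wz":0},
    {"fingers":0.6,"dx":0,"dy":0,"dz":0,"wx":0,"wy":0,"wz":0},
    {"fingers":0.6,"dx":0,"dy":0,"dz":0,"wx":0,"wy":0,"wz":0},
  ],
)

```text
clock: 52.75
ee_pos: [590.5, 55.2, 248.0]
eef_rot: [-0.001, -0.005, 1.0, -0.0]
wrist_force: [-1.0, 0.7, -0.7]
finger_gap: 56.3
gripper_force: 0.0
```

```bash
python3 -c "
from h import *
snap('w18');caps('w18',67);go(583.1,-38.3,174,3.092)
c,p,Rm=load('w18');im=c['image'];K=c['intrinsics'];H=c['hand_eye']
def wproj(P):
    q=np.linalg.inv(H)@np.append(Rm.T@(np.array(P)-p),1);r=np.hypot(q[0],q[1]);return K[:2,2]+K[0,0]*np.arctan2(r,q[2])*q[:2]/r
# six pockets: brightness/colour at cap (z 67) and floor (z 15), tab line
k=np.array([590.5,55.3]);a0=np.arctan2(5.4,-69.8)
for i in range(6):
    a=a0+i*np.pi/3;q=k+70*np.array([np.cos(a),np.sin(a)])
    out=[]
    for z in(67,17):
        u=wproj([*q,z]).round().astype(int);out.append((u.tolist(),im[max(u[1]-3,0):u[1]+4,u[0]-3:u[0]+4].reshape(-1,3).mean(0).round().tolist() if 0<=u[0]<640 and 0<=u[1]<480 else None))
    t=k+92*np.array([np.cos(a),np.sin(a)]);print(i,q.round(),out)
"
```

```text
tcp [590.5  55.2 248. ] yaw -3.132 j [-0.    0.2   1.35 -0.    1.59 -1.58] t 52.75 gap 56.3
[108.1 308.4] [60, 290, 83, 42, 1836] [ 650.6 -135.7   67. ]
[195. 363.] [185, 349, 23, 31, 459] [699.2 -56.6  67. ]
[451.  362.9] [439, 349, 23, 31, 457] [696.9 169.2  67. ]
wz -0.9906 then dx 0.021 dy -0.782 dz 0.610
0 [521.  61.] [([332, 151], [159.0, 158.0, 150.0]), ([330, 149], [158.0, 158.0, 150.0])]
1 [551.  -2.] [([244, 193], [179.0, 184.0, 184.0]), ([256, 185], [187.0, 192.0, 192.0])]
2 [621.  -8.] [([241, 283], [138.0, 146.0, 147.0]), ([253, 262], [179.0, 189.0, 190.0])]
3 [660.  50.] [([315, 330], [171.0, 180.0, 181.0]), ([317, 303], [168.0, 177.0, 178.0])]
4 [630. 113.] [([396, 296], [91.0, 93.0, 95.0]), ([386, 273], [147.0, 154.0, 155.0])]
5 [560. 118.] [([410, 208], [179.0, 184.0, 183.0]), ([397, 197], [163.0, 166.0, 165.0])]
```

```bash
python3 -c "
from h import *
k=np.array([590.5,55.3]);e=np.array([-69.8,5.4])/70
for n in('w6','w7','w10','w11','w13','w16','w17','w18'):
    c,p,Rm=load(n);g=cv2.cvtColor(c['image'],cv2.COLOR_RGB2GRAY);K=c['intrinsics'];H=c['hand_eye'];o=[]
    for r in range(88,106,2):
        P=np.append(k+r*e,36.);q=np.linalg.inv(H)@np.append(Rm.T@(P-p),1);s=np.hypot(q[0],q[1]);u=(K[:2,2]+K[0,0]*np.arctan2(s,q[2])*q[:2]/s).round().astype(int);o.append(int(g[u[1]-1:u[1]+2,u[0]-1:u[0]+2].mean()))
    print(n,o)
"
```

```text
w6 [182, 120, 95, 87, 104, 106, 101, 97, 75]
w7 [142, 102, 70, 72, 74, 75, 76, 76, 76]
w10 [177, 154, 166, 160, 115, 112, 106, 112, 111]
w11 [142, 145, 134, 122, 79, 74, 74, 75, 75]
w13 [184, 148, 183, 169, 113, 115, 108, 102, 110]
w16 [186, 158, 169, 174, 117, 116, 114, 107, 102]
w17 [140, 141, 134, 124, 80, 75, 74, 75, 76]
w18 [142, 113, 68, 80, 87, 86, 86, 87, 122]
```

>>> arm_command(
  rows=[
    {"fingers":0.6,"dx":0.035,"dy":-0.39,"dz":0,"wx":0,"wy":0,"wz":0},
    {"fingers":0.6,"dx":0.034,"dy":-0.39,"dz":0,"wx":0,"wy":0,"wz":0},
    {"fingers":0.6,"dx":0,"dy":0,"dz":0,"wx":0,"wy":0,"wz":0},
    {"fingers":0.6,"dx":0,"dy":0,"dz":0.3,"wx":0,"wy":0,"wz":0},
    {"fingers":0.6,"dx":0,"dy":0,"dz":0.317,"wx":0,"wy":0,"wz":0},
    {"fingers":0.6,"dx":0,"dy":0,"dz":0,"wx":0,"wy":0,"wz":0},
    {"fingers":0,"dx":0,"dy":0,"dz":0,"wx":0,"wy":0,"wz":0},
    {"fingers":0,"dx":0,"dy":0,"dz":0,"wx":0,"wy":0,"wz":0},
    {"fingers":0,"dx":0,"dy":0,"dz":0,"wx":0,"wy":0,"wz":0},
    {"fingers":0,"dx":0,"dy":0,"dz":0,"wx":0,"wy":0,"wz":0},
  ],
  newtons=40,
)

```text
clock: 54.05
ee_pos: [583.5, -38.5, 175.2]
eef_rot: [0.0, -0.005, 1.0, -0.0]
wrist_force: [0.2, -0.5, 0.6]
finger_gap: 29.3
gripper_force: 40.0
```

>>> arm_command(
  rows=[
    {"fingers":0,"dx":0,"dy":0,"dz":0,"wx":0,"wy":0,"wz":0.029},
    {"fingers":0,"dx":0,"dy":0,"dz":0,"wx":0,"wy":0,"wz":0.029},
    {"fingers":0,"dx":0,"dy":0,"dz":0,"wx":0,"wy":0,"wz":0.029},
    {"fingers":0,"dx":0,"dy":0,"dz":0,"wx":0,"wy":0,"wz":0.029},
    {"fingers":0,"dx":0,"dy":0,"dz":0,"wx":0,"wy":0,"wz":0.029},
    {"fingers":0,"dx":0,"dy":0,"dz":0,"wx":0,"wy":0,"wz":0.029},
    {"fingers":0,"dx":0,"dy":0,"dz":0,"wx":0,"wy":0,"wz":0.029},
    {"fingers":0,"dx":0,"dy":0,"dz":0,"wx":0,"wy":0,"wz":0.029},
    {"fingers":0,"dx":0,"dy":0,"dz":0,"wx":0,"wy":0,"wz":0.029},
    {"fingers":0,"dx":0,"dy":0,"dz":0,"wx":0,"wy":0,"wz":0.029},
    {"fingers":0,"dx":0,"dy":0,"dz":0,"wx":0,"wy":0,"wz":0.029},
    {"fingers":0,"dx":0,"dy":0,"dz":0,"wx":0,"wy":0,"wz":0.029},
    {"fingers":0,"dx":0,"dy":0,"dz":0,"wx":0,"wy":0,"wz":0.029},
    {"fingers":0,"dx":0,"dy":0,"dz":0,"wx":0,"wy":0,"wz":0.029},
    {"fingers":0,"dx":0,"dy":0,"dz":0,"wx":0,"wy":0,"wz":0.029},
    {"fingers":0,"dx":0,"dy":0,"dz":0,"wx":0,"wy":0,"wz":0.029},
    {"fingers":0,"dx":0,"dy":0,"dz":0,"wx":0,"wy":0,"wz":0.029},
    {"fingers":0,"dx":0,"dy":0,"dz":0,"wx":0,"wy":0,"wz":0.029},
    {"fingers":0,"dx":0,"dy":0,"dz":0,"wx":0,"wy":0,"wz":0.004},
    {"fingers":0,"dx":0,"dy":0,"dz":0,"wx":0,"wy":0,"wz":0},
  ],
)

```text
clock: 56.55
ee_pos: [583.6, -38.6, 175.2]
eef_rot: [0.0, 0.997, -0.076, 0.0]
wrist_force: [1.4, -0.9, -1.1]
finger_gap: 29.1
gripper_force: 40.0
```

```bash
python3 -c "
from h import *
p,R_,o=wpose();print(p,np.arctan2(R_[1,0],R_[0,0]),o['joints'],o['ft_torque'],o['wrist_force'])"
```

```text
[583.60112017 -38.55060946 175.2101274 ] -0.1512883483168431 [-1.62691946e-01  2.21415525e-01  1.47389878e+00 -4.47948517e-04
  1.44584523e+00  1.55944856e+00] [-0.23884188 -0.152809    0.24177874] [ 1.44954301 -0.92594098 -1.10990018]
```

The torque has risen to 0.24 N m, so the lock is against its home stop. Release, lift clear and check the index line and the vial.

>>> arm_command(
  rows=[
    {"fingers":0.6,"dx":0,"dy":0,"dz":0,"wx":0,"wy":0,"wz":0},
    {"fingers":0.6,"dx":0,"dy":0,"dz":0,"wx":0,"wy":0,"wz":0},
    {"fingers":0.6,"dx":0,"dy":0,"dz":0,"wx":0,"wy":0,"wz":0},
    {"fingers":0.6,"dx":0,"dy":0,"dz":-0.3,"wx":0,"wy":0,"wz":0},
    {"fingers":0.6,"dx":0,"dy":0,"dz":-0.4,"wx":0,"wy":0,"wz":0},
    {"fingers":0.6,"dx":0,"dy":0,"dz":-0.36,"wx":0,"wy":0,"wz":0},
    {"fingers":0.6,"dx":0,"dy":0,"dz":0,"wx":0,"wy":0,"wz":0},
    {"fingers":0.6,"dx":0,"dy":0,"dz":0,"wx":0,"wy":0,"wz":0},
  ],
)

```text
clock: 57.55
ee_pos: [583.2, -38.3, 301.4]
eef_rot: [-0.0, 0.997, -0.077, -0.001]
wrist_force: [0.2, -0.5, 0.6]
finger_gap: 56.3
gripper_force: 0.0
```

```bash
python3 -c "
from h import *
snap('w19')
# index line: brightest pixels on knob top, direction in world
for n in('w2','w19'):
  c,p,Rm=load(n);g=cv2.cvtColor(c['image'],cv2.COLOR_RGB2GRAY);K=c['intrinsics'];H=c['hand_eye']
  for P in([583.2,-38.4,102],[599.2,163.9,102]):
    q=np.linalg.inv(H)@np.append(Rm.T@(np.array(P)-p),1);s=np.hypot(q[0],q[1]);u=(K[:2,2]+K[0,0]*np.arctan2(s,q[2])*q[:2]/s).round().astype(int)
    w=g[u[1]-14:u[1]+15,u[0]-14:u[0]+15].astype(float).copy();yy,xx=np.mgrid[-14:15,-14:15];w[xx**2+yy**2>121]=0
    m=w>np.percentile(w[w>0],92);pt=np.array([wonz(c,p,Rm,(u[0]+x,u[1]+y),102)[:2] for x,y in zip(xx[m],yy[m])]);v=np.linalg.svd(pt-pt.mean(0))[2][0];print(n,u,pt.mean(0).round(1),'line deg',round(np.degrees(np.arctan2(v[1],v[0]))%180,1))
"
```

```text
tcp [583.2 -38.3 301.4] yaw -0.154 j [-0.16  0.17  1.29 -0.    1.69  1.56] t 57.55 gap 56.3
w2 [321 233] [586.  -38.9] line deg 176.1
w2 [101 259] [598.4 164.3] line deg 176.1
w19 [323 238] [587.5 -38.9] line deg 176.9
w19 [100 254] [598.8 164.2] line deg 175.4
```

Both index lines are back where they started (176–177° and 175–176°), so I'll hand in.

```bash
python3 -c "
from plant import workorder
print(workorder.hand_in())"
```

```text
the job is handed in; nothing more can be done
None
```

The job is handed in at 57.6 s on the robot clock, with no verdict returned: the lock screw gave anticlockwise, all four white vials were loaded from the home pocket on, the tray was turned one full turn, and the lock is back home.

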